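# Glue-clamp change-over for mill blanks

### The arm

A 6-joint arm with a two-finger parallel gripper is mounted at the origin on a cart in front of the work surface, level with it; the furniture and walls round the work are solid. World frame = base frame: x ahead of the robot, y to its left, z up, the work surface at z = 0. Lengths are in mm, angles in rad, forces in N, time in s.
With the tool pointing down it reaches from about 225 to 875 mm from the base axis. Payload 3.4 kg.
Tool frame: the origin (TCP) lies midway between the tips of the shut fingers; the grasp point (between the pads) lies 19 mm behind it; z points along the fingers, y is the direction in which the jaws open and shut (so a half turn about z gives the same grasp; the last joint's range is limited). The gripper opens to 85 mm and grips with 20 to 120 N. Pads are 22 mm wide; open, the fingers measure 114 mm over their backs; the gripper's body (76 mm by 85 mm) begins 54 mm behind the grasp point. The pads swing forward as they close: fully open they stand 13 mm farther back than shut.
Start: joints at [-1.307, 0.276, 1.505, -0, 1.361, -0.121], TCP at [215.842, -532.989, 203.828] pointing down, gripper open.
Joint ranges: [-2.89, 2.89], [-0.75, 2.08], [0.22, 2.7], [-1.18, 4.32], [0.11, 2.71], [-2.7, 2.7]. Speed limits (rad/s): [2.57, 2.57, 3.14, 3.14, 3.14, 3.14].

### API

Orientations are given as a unit quaternion [x, y, z, w].
In Python, from station import * gives the robot as it stands.
- The arm moves only by the tool jog_arm, never from a script. Its argument "plan" is a list that holds one entry, the list of rows, each a list of 7 numbers: the shift along the tool's x, y, z in m, then the turn, a rotation vector about the tool's x, y, z in rad, then the gripper command: -1 is shut, 1 is fully open, values between are in proportion. In form: [[[x, y, z, ax, ay, az, gripper], ...]]. A call has 1 to 5 rows; each row is the pose to reach, as a shift and turn from the pose commanded when the call began, along the tool's axes at that moment; what a row does not reach only later rows make up. A row lasts 1/12 s, in which the tool goes at most 41.7 mm and 7.16 degrees, less where a joint would pass 70% of its speed; a pose out of reach is approached as far as the arm can. A call with a gripper value outside its range is refused whole. The fingers move at their own pace and stop on an object; the grip force is fixed at half the most. Time passes only in rows, so rows that repeat a pose let the fingers close. It gives the time, the measured TCP pose, the force and the opening at its end, in the units of the state.
- sense(): the state, without advancing time (a new reading comes with each control period).
- grab_frame(name): name is "side" or "top" or "wrist"; returns a dict with "image" (400x640x3 uint8, red, green, blue), "fx", "fy", "cx", "cy" (pixels), "world_to_cam" (4x4, takes a point from world to camera coordinates); the wrist camera has in their place "tool_from_camera" (4x4, takes a point from camera to tool coordinates, whose origin is the TCP and whose axes are the flange's). Camera axes: x right, y up, looking along -z (the intrinsics and any distortion apply to the point x, -y, -z); pixel columns grow to the right and rows downward; lengths in mm; the calibration is good to about 2 mm. A picture is of the moment at which its call begins: read the wrist's pose just before it. There is no depth.
- sign_off(): hands the job in, once; it reports no verdict.
The state is a dict: "time": time; "qpos": joint angles; "qd": joint speeds; "tau": joint torques, N m; "tcp_pos": TCP position; "ee_rot": TCP orientation; "wrist_force": force on the tool from outside, world axes, zero at the start; "wrist_torque": the same for the moment, N m; "finger_gap": finger opening in mm.
Only numpy, scipy, OpenCV 4.12 (cv2) and the standard library are available. Lean on these libraries where they do the work, as an engineer would, in place of code of your own. Each camera call takes 0.05 s, during which the arm holds its last target.

### The job

The thick glued blanks in the clamp have set: slide the clamp's jaw well open, lift every thick blank out and lay them all side by side on the cooling rack. Then put the slim, freshly glued blanks from the worktop between the jaws and push the jaw up snug against them. Last, set the kitchen timer's dial to 30 minutes, pressing the timer down as you turn so that it does not spin and still faces the front as it did; leave everything else where it stands.

Things in the scene. Friction and masses are not known exactly. Their poses are not given: they have to be found in the camera images.
- clamp: grey glue clamp (fixed): a bed 210 mm wide in y, 12 mm thick, a fixed jaw at its far side, a sliding jaw at its near side. Origin on the worktop under the bed; x axis from the sliding to the fixed jaw, y along the jaws. Fixed jaw's inner face at x = +30 mm; both jaws are 210 mm long (y -105 to +105), tops 27 mm above the worktop. Parts lie on the bed between the jaws
- clamp_jaw (a joint): the sliding jaw: its value is the gap between the jaws in m, 0 shut to 0.085 fully open; opens toward clamp -x. Inner face at clamp x = 0.030 - value. Slides with about 4 N of friction and stays where it is left; starts at about 0.045, snug on the thick blanks
- jaw_grip (a point): point on the sliding jaw's upright dark wooden grip, 55 mm above the worktop, on its middle; the grip is 14 mm thick along clamp x, 40 mm wide along clamp y, and reaches from 27 to 73 mm above the worktop; it stands 52 mm behind the jaw's inner face, its axes are the clamp's
- rack: wire cooling rack (fixed), 130 mm in its x, 220 mm in its y, top 22 mm above the worktop, flat; origin on the worktop under its centre
- thick_a: glued-up wooden turning blank, a striped (medium-light-medium) square bar 44 x 44 x 60 mm; origin at its centre, own x axis along its 60 mm length. At the start it lies in the clamp across the two jaws (its length along the jaws), its top 29 mm above the jaws' tops; 7 mm or so between neighbours. May be absent (then None)
- thick_b: glued-up wooden turning blank, a striped (medium-light-medium) square bar 44 x 44 x 60 mm; origin at its centre, own x axis along its 60 mm length. At the start it lies in the clamp across the two jaws (its length along the jaws), its top 29 mm above the jaws' tops; 7 mm or so between neighbours. May be absent (then None)
- thick_c: glued-up wooden turning blank, a striped (medium-light-medium) square bar 44 x 44 x 60 mm; origin at its centre, own x axis along its 60 mm length. At the start it lies in the clamp across the two jaws (its length along the jaws), its top 29 mm above the jaws' tops; 7 mm or so between neighbours. May be absent (then None)
- slim_a: freshly glued wooden blank, two-tone square bar 36 x 36 x 80 mm, thinner and longer than the thick ones; origin at its centre, own x axis along its 80 mm length. At the start it lies on the worktop, its length roughly away from the robot. May be absent (then None)
- slim_b: freshly glued wooden blank, two-tone square bar 36 x 36 x 80 mm, thinner and longer than the thick ones; origin at its centre, own x axis along its 80 mm length. At the start it lies on the worktop, its length roughly away from the robot. May be absent (then None)
- timer: white kitchen timer, 65 mm across, 49 mm high, 0.14 kg, loose on the worktop; origin at the centre of its underside. Lower half 28 mm high; upper half, 29 to 49 mm high, 62 mm across, is the dial. Starts with its x axis away from the robot within 0.12 rad, its orange mark (lower half) facing the robot. Unless it is pressed down (about 6 N) while the dial turns, it all turns
- timer_dial (a joint): angle of the timer's dial against its lower half, rad, 0 to 5.76, grows counter-clockwise seen from above; 6 degrees (0.1047 rad) a minute, so 30 minutes is 3.1416. Friction about 0.03 N m; starts at 0 to 0.4
- front_edge (a point): fixed point on the worktop's surface in front of the robot; its x axis points straight away from the robot, square to the worktop's front edge
- garlic: garlic bulb, 53 mm, a fixed bystander at the front; origin under its centre
- lime: lime, 53 mm, a fixed bystander at the front; origin under its centre
- ramekin: white ramekin, 69 mm across, 42 mm high, a bystander left of the rack; origin under its centre
- pepper: dark wooden pepper mill, 165 mm high, a bystander behind the clamp; origin under its centre
- salt: light wooden salt mill, 140 mm high, a bystander behind the clamp; origin under its centre

How it is judged:
By the outcome, as a careful person would: the job done as asked, in the order asked, and still so for the second after the job is handed in, with the robot touching nothing.
Of thick_a, thick_b, thick_c only 2 to 3 are there at a start; the rules pass over those that are not, and their reading is None.
Of slim_a, slim_b only 1 to 2 are there at a start; the rules pass over those that are not, and their reading is None.
At some moment in a run one of slim_a, slim_b, timer may be knocked a few centimetres aside while the robot is not near it.
Once in a run the grip may slacken for a moment while it holds something.
It also fails if it takes over 210 s, if anything falls off the work surface, if the arm or the gripper's body presses on something with over 40 N, if the wrist force passes 120 N, or if a joint passes its speed limit or range.

## Working session

There is one attempt and no reset: what is moved stays moved. The work goes in short steps, Python scripts to look and compute and a tool call to move; the robot and the scene stay as the last step left them, time stands still between calls to the robot, and variables do not carry over. Pictures are saved under pics/ and viewed, and the job is handed in when it is done.

Besides the shell and the picture viewer there is one more tool, called after "Call:" by a JSON object that holds its "op" and its "data", one argument or row to a line. jog_arm: Moves the arm, as the interface text tells. Its arguments: {"type":"object","properties":{"plan":{"type":"array"}},"required":["plan"]}

```bash
ls; mkdir -p pics; python3 - <<'E'
from station import *
import cv2
s=sense();print(s)
for n in ("side","top","wrist"):
    f=grab_frame(n);cv2.imwrite(f"pics/{n}0.png",f["image"][:,:,::-1])
    print({k:v for k,v in f.items() if k!="image"})
E
```

```text
pics
{'time': 0.0, 'qpos': array([-1.30702005e+00,  2.76580320e-01,  1.50618267e+00,  1.77860474e-05,
        1.36070491e+00, -1.21009502e-01]), 'qd': array([-3.47430253e-05,  6.30350939e-04, -3.30222875e-04,  8.54333112e-04,
        4.63658545e-04, -1.15740807e-03]), 'tau': array([-1.07403688e-03, -4.16776800e+01, -2.45808184e+01, -1.94458653e-04,
        1.09470013e-02, -1.17892375e-05]), 'tcp_pos': array([ 215.66911278, -532.36612514,  202.92840485]), 'ee_rot': array([ 9.81549430e-01,  1.91206268e-01, -5.82001226e-05, -9.35853077e-04]), 'wrist_force': array([-0.68935831, -0.83842593,  0.01838225]), 'wrist_torque': array([-0.04137173,  0.03964357, -0.03906772]), 'finger_gap': 85.185459104563}
{'fx': 444.3085699424707, 'fy': 444.3085699424707, 'cx': 318.8419696321719, 'cy': 193.2778870138885, 'world_to_cam': array([[-8.41163855e-01, -5.40690623e-01,  9.84986018e-03,
         4.60279256e+02],
       [ 2.43437812e-01, -3.62331423e-01,  8.99696600e-01,
        -1.62276990e+02],
       [-4.82888601e-01,  7.59190088e-01,  4.36404638e-01,
        -1.17573217e+03],
       [ 0.00000000e+00,
[... 284 characters left out ...]
68e-01,  7.08516767e-03,  5.46329461e-02,
        -5.26123287e+02],
       [-5.46848795e-02,  7.35576751e-03,  9.98476568e-01,
        -1.19800416e+03],
       [ 0.00000000e+00,  0.00000000e+00,  0.00000000e+00,
         1.00000000e+00]])}
{'fx': 320.200976570443, 'fy': 320.200976570443, 'cx': 317.7036927183669, 'cy': 196.7262323263736, 'tool_from_camera': array([[ 1.44643724e-04,  9.62575599e-01,  2.71013277e-01,
         6.84629251e+01],
       [ 9.99999615e-01,  9.52800038e-05, -8.72126555e-04,
        -9.08991374e-01],
       [-8.65309887e-04,  2.71013299e-01, -9.62575214e-01,
        -1.71376539e+02],
       [ 0.00000000e+00,  0.00000000e+00,  0.00000000e+00,
         1.00000000e+00]])}
```

View pics/top0.png

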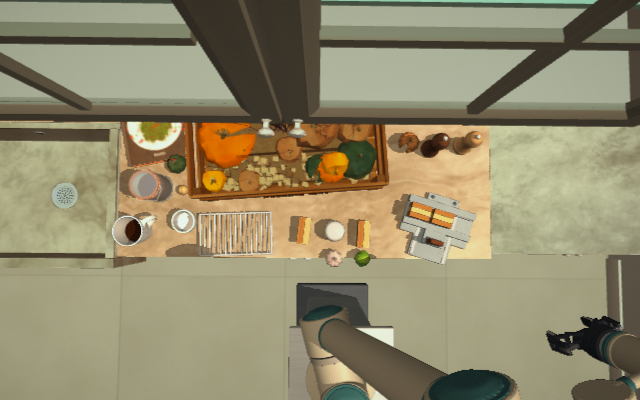

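View pics/side0.png

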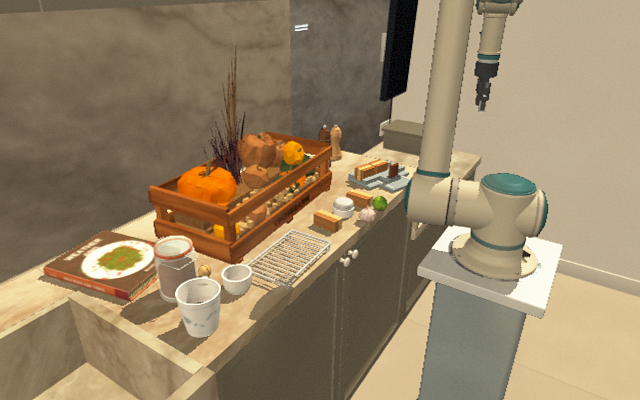

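View pics/wrist0.png

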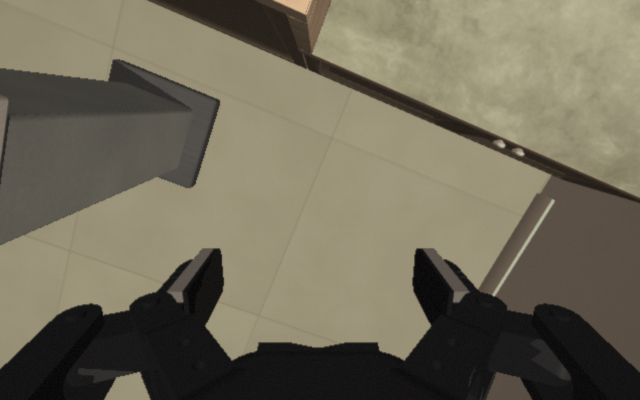

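The top view shows two thick blanks in the clamp (about 421,213 and 443,218) and the grip at (435,242). The slims are at (303,230) and (363,234), the timer at (335,231), and the rack at (235,233). I'll zoom in and measure.

```bash
cat > h.py <<'E'
from station import *
import numpy as np, cv2
from scipy.spatial.transform import Rotation as R
def unproj(f,u,v,z,T=None):
    d=np.array([(u-f["cx"])/f["fx"],-(v-f["cy"])/f["fy"],-1.0])
    if "world_to_cam" in f:
        M=np.linalg.inv(f["world_to_cam"])
    else: M=T@f["tool_from_camera"]
    o=M[:3,3]; w=M[:3,:3]@d
    return o+w*(z-o[2])/w[2]
def proj(f,p,T=None):
    W=f["world_to_cam"] if "world_to_cam" in f else np.linalg.inv(T@f["tool_from_camera"])
    c=W@np.append(p,1); return np.array([f["cx"]+f["fx"]*c[0]/-c[2], f["cy"]+f["fy"]*(-c[1])/-c[2]])
def toolT(s):
    T=np.eye(4);T[:3,:3]=R.from_quat(s["ee_rot"]).as_matrix();T[:3,3]=s["tcp_pos"];return T
def crop(f,name,x0,y0,x1,y1,k):
    im=cv2.resize(f["image"][y0:y1,x0:x1,::-1],None,fx=k,fy=k,interpolation=cv2.INTER_CUBIC);cv2.imwrite("pics/"+name,im)
def go(p,yaw,s=None):
    """print shift in tool axes + rotvec to reach world p with tool-down and tool x axis at yaw"""
    s=s or sense(); R0=R.from_quat(s["ee_rot"])
    Rt=R.from_matrix(np.array([[np.cos(yaw),np.sin(yaw),0],[np.sin(yaw),-np.cos(yaw),0],[0,0,-1]]))
    d=R0.inv().apply((np.array(p)-s["tcp_pos"]))/1000
    rv=(R0.inv()*Rt).as_rotvec()
    print("shift",d.round(4),"rot",rv.round(4),"deg",np.degrees(np.linalg.norm(rv)).round(1))
    return d,rv
E
python3 - <<'E'
from h import *
f=grab_frame("top")
crop(f,"t1.png",380,180,500,270,6); crop(f,"t2.png",160,190,400,275,3)
s=sense()
print(R.from_quat(s["ee_rot"]).as_matrix().round(3))
for n,u,v,z in [("sl",303,230,36),("sl2",363,234,36),("timer",335,231,49),("rack",235,233,22),("thA",421,213,56),("thB",443,218,56),("grip",435,242,73),("garlic",334,258,25),("lime",362,258,25),("ramekin",182,221,42)]:
    print(n,unproj(f,u,v,z).round(0))
E
```

```text
[[ 0.927  0.375 -0.   ]
 [ 0.375 -0.927  0.001]
 [ 0.    -0.001 -1.   ]]
sl [444. 119.  36.]
sl2 [434. -60.  36.]
timer [442.  24.  49.]
rack [434. 325.  22.]
thA [ 497. -229.   56.]
thB [ 483. -294.   56.]
grip [ 413. -265.   73.]
garlic [361.  26.  25.]
lime [362. -58.  25.]
ramekin [469. 478.  42.]
```

View pics/t1.png

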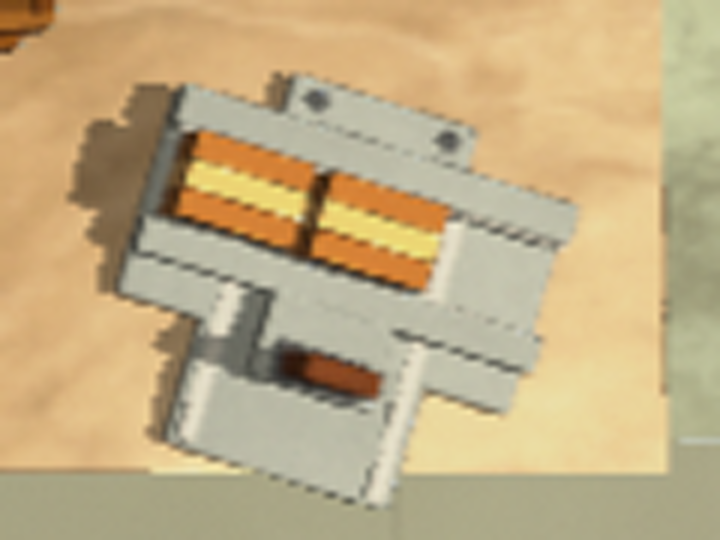

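View pics/t2.png

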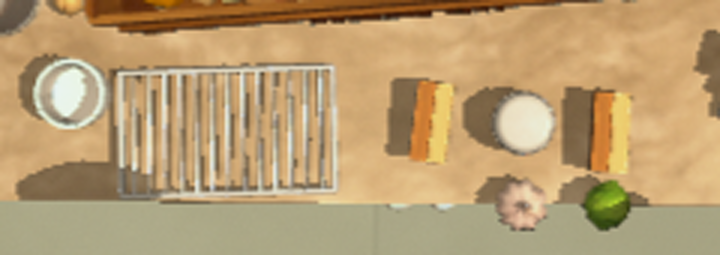

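```bash
python3 - <<'E'
from h import *
go([455,-275,300],1.28)
E
```

```text
shift [ 0.3185 -0.1491 -0.0965] rot [-9.000e-04 -6.000e-04 -8.952e-01] deg 51.3
```

Call:
{"op": "jog_arm", "data": {
  "plan": [
    [[0.3185,-0.149,-0.0965,0,0,-0.895,1],[0.3185,-0.149,-0.0965,0,0,-0.895,1],[0.3185,-0.149,-0.0965,0,0,-0.895,1],[0.3185,-0.149,-0.0965,0,0,-0.895,1],[0.3185,-0.149,-0.0965,0,0,-0.895,1]]
  ]
}}

```text
time: 0.62
tcp_pos: [353.3, -384.2, 259.3]
ee_rot: [0.874, 0.486, 0.0, -0.0]
wrist_force: [1.6, -0.8, 0.7]
finger_gap: 85.5
```

```bash
python3 - <<'E'
from h import *
go([455,-275,300],1.28)
E
```

```text
shift [ 0.1464  0.0288 -0.0407] rot [-1.000e-04 -2.000e-04 -2.648e-01] deg 15.2
```

Call:
{"op": "jog_arm", "data": {
  "plan": [
    [[0.146,0.029,-0.041,0,0,-0.265,1],[0.146,0.029,-0.041,0,0,-0.265,1],[0.146,0.029,-0.041,0,0,-0.265,1],[0.146,0.029,-0.041,0,0,-0.265,1]]
  ]
}}

```text
time: 0.95
tcp_pos: [456.8, -274.8, 301.0]
ee_rot: [0.803, 0.596, 0.001, 0.0]
wrist_force: [0.3, -0.7, 0.8]
finger_gap: 85.3
```

```bash
python3 - <<'E'
from h import *
s=sense(); f=grab_frame("wrist"); print(s["tcp_pos"],s["ee_rot"]);cv2.imwrite("pics/w1.png",f["image"][:,:,::-1])
E
```

```text
[ 456.79738359 -274.82352653  301.03293321] [8.02859392e-01 5.96167635e-01 8.59172429e-04 4.58080750e-04]
```

View pics/w1.png

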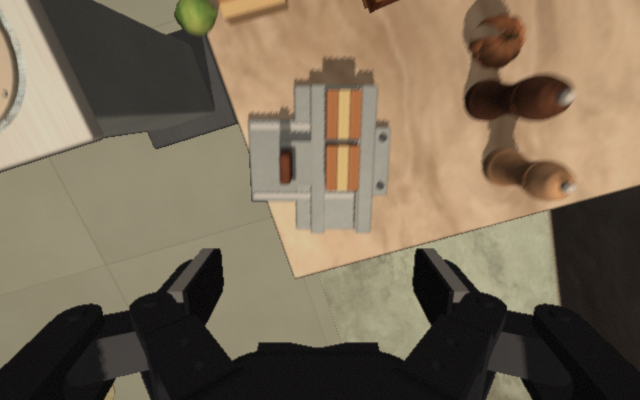

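The wrist view shows the clamp nearly square to the tool. The grip is at (286,166), the thick blanks at (343,115) and (342,167), and the fixed-jaw edge near x=358. I'll measure these precisely.

```bash
python3 - <<'E'
from h import *
s=sense(); f=grab_frame("wrist"); T=toolT(s)
crop(f,"w1c.png",240,70,400,240,5)
hsv=cv2.cvtColor(f["image"],cv2.COLOR_RGB2HSV); 
m=cv2.inRange(hsv,(5,90,60),(35,255,255)); m[:, :300]=0;m[:,375:]=0;m[:84]=0;m[200:]=0
m2=cv2.inRange(hsv,(0,90,20),(14,255,170)); m2[:, :275]=0;m2[:,300:]=0;m2[:130]=0;m2[200:]=0
for mm,z in ((m,56),(m2,73)):
    for c in cv2.findContours(mm,cv2.RETR_EXTERNAL,cv2.CHAIN_APPROX_NONE)[0]:
        if cv2.contourArea(c)<60: continue
        r=cv2.minAreaRect(c);print(r, unproj(f,*r[0],z,T).round(1)); 
        b=cv2.boxPoints(r); P=[unproj(f,*q,z,T) for q in b]; print(np.round([np.append(P[i][:2],0)[:2] for i in range(4)],1).tolist(),[np.linalg.norm(P[i]-P[i-1]).round(1) for i in range(4)])
        for i in range(4):
            d=P[i]-P[i-1]; print(np.degrees(np.arctan2(d[1],d[0])).round(1),end=" ")
        print()
E
```

```text
((337.8770751953125, 171.56471252441406), (33.63518142700195, 47.93702697753906), 1.9749338626861572) [ 483.6 -292.4   56. ]
[[452.1, -316.4], [472.5, -255.2], [513.9, -269.2], [495.2, -331.1]] [np.float64(45.6), np.float64(64.5), np.float64(43.8), np.float64(64.7)]
161.2 71.6 -18.7 -106.8 
((339.5, 120.0), (48.0, 35.0), 90.0) [ 503.6 -228.9   56. ]
[[490.5, -194.6], [532.3, -207.1], [517.2, -264.5], [473.7, -251.5]] [np.float64(59.4), np.float64(43.7), np.float64(59.4), np.float64(45.4)]
73.6 -16.6 -104.8 163.3 
((337.0, 107.0), (46.0, 74.0), 90.0) [ 504.8 -212.6   56. ]
[[468.5, -173.2], [556.1, -199.4], [542.6, -253.6], [451.7, -226.4]] [np.float64(55.7), np.float64(91.4), np.float64(55.8), np.float64(94.9)]
72.5 -16.6 -103.9 163.3 
((282.0, 172.0), (34.0, 12.0), 90.0) [ 415.2 -268.9   73. ]
[[414.8, -246.2], [429.2, -250.5], [415.6, -292.3], [400.7, -287.9]] [np.float64(43.9), np.float64(15.0), np.float64(43.9), np.float64(15.5)]
71.4 -16.7 -108.1 163.2
```

View pics/w1c.png

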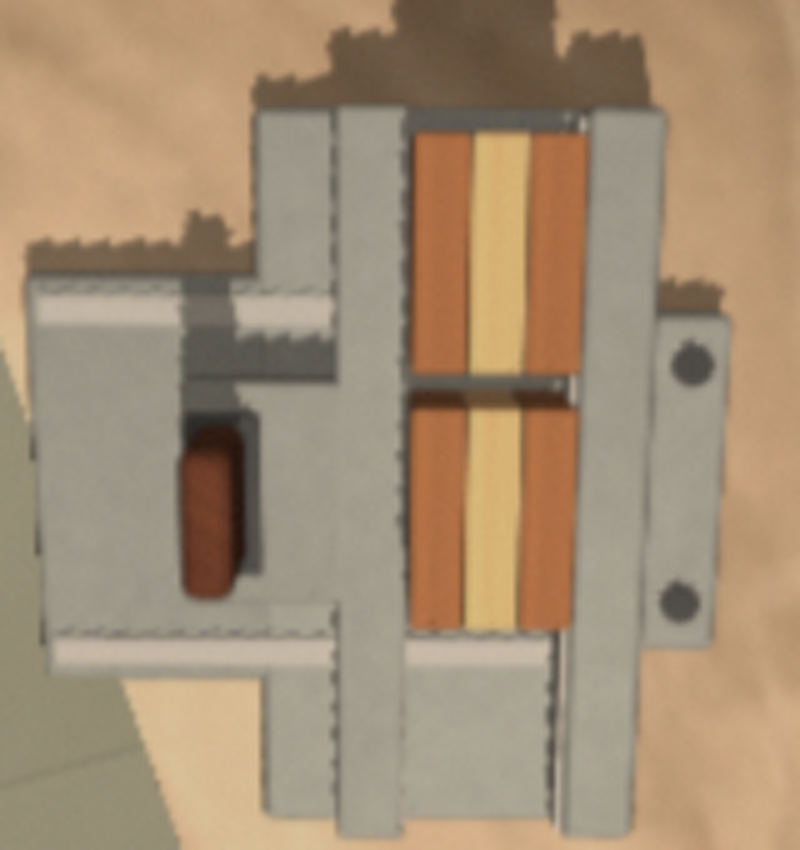

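```bash
python3 - <<'E'
from h import *
s=sense(); f=grab_frame("wrist"); T=toolT(s)
print(s["tcp_pos"])
L={"fix_in":((590,110),(562,830),27),"sl_in":((406,110),(403,830),27),"fix_out":((660,110),(632,830),27),"grip":((183,455),(240,455),73),"grip2":((183,580),(240,580),73)}
for k,(a,b,z) in L.items():
    P=[unproj(f,240+q[0]/5,70+q[1]/5,z,T) for q in (a,b)]; d=P[0]-P[1]
    print(k,np.round(P,1).tolist(),np.linalg.norm(d).round(1),np.degrees(np.arctan2(d[1],d[0])).round(2), ((P[0]+P[1])/2).round(1))
E
```

```text
[ 458.02551391 -274.52934749  301.37739372]
fix_in [[535.0, -205.9, 27.0], [474.9, -402.3, 27.0]] 205.4 72.99 [ 505.  -304.1   27. ]
sl_in [[488.3, -192.0, 27.0], [429.3, -388.6, 27.0]] 205.3 73.3 [ 458.8 -290.3   27. ]
fix_out [[552.8, -211.2, 27.0], [495.1, -408.4, 27.0]] 205.4 73.67 [ 523.9 -309.8   27. ]
grip [[409.9, -256.7, 73.0], [423.7, -260.8, 73.0]] 14.3 163.33 [ 416.8 -258.8   73. ]
grip2 [[399.6, -287.4, 73.0], [413.6, -291.6, 73.0]] 14.6 163.31 [ 406.6 -289.5   73. ]
```

```bash
python3 - <<'E'
from h import *
go([412,-274,110],1.28);go([412,-274,38],1.28)
E
```

```text
shift [-0.0105 -0.0431  0.1904] rot [ 0.0011  0.0005 -0.0012] deg 0.1
shift [-0.0105 -0.0432  0.2624] rot [ 0.0011  0.0005 -0.0012] deg 0.1
```

Call:
{"op": "jog_arm", "data": {
  "plan": [
    [[-0.0105,-0.043,0.19,0,0,0,0.18],[-0.0105,-0.043,0.19,0,0,0,0.18],[-0.0105,-0.043,0.19,0,0,0,0.18],[-0.0105,-0.043,0.19,0,0,0,0.18],[-0.0105,-0.043,0.19,0,0,0,0.18]]
  ]
}}

```text
time: 1.52
tcp_pos: [406.6, -274.0, 106.2]
ee_rot: [0.804, 0.595, -0.001, -0.003]
wrist_force: [-1.0, 0.3, -0.6]
finger_gap: 50.0
```

```bash
python3 - <<'E'
from h import *
go([412,-274,38],1.28)
s=sense();print(s["tcp_pos"],s["finger_gap"]); f=grab_frame("wrist");cv2.imwrite("pics/w2.png",f["image"][:,:,::-1])
E
```

```text
shift [0.0015 0.0056 0.0681] rot [-0.0058 -0.0015 -0.0067] deg 0.5
[ 406.55465934 -274.02916633  106.1593245 ] 50.03773590447908
```

View pics/w2.png

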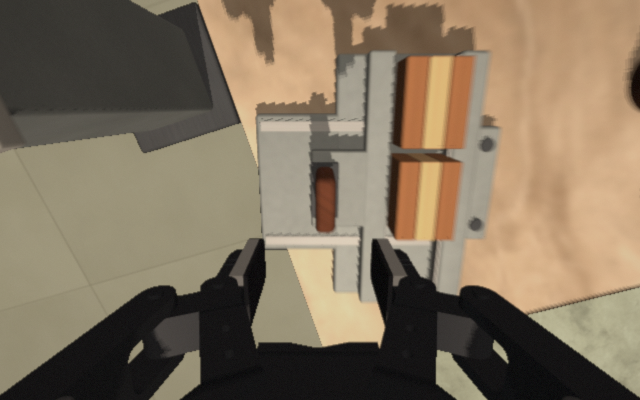

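The grip at (325,200) lies between the fingers (pads at x≈250 and 390). Going down.

```bash
python3 - <<'E'
from h import *
go([412,-274,38],1.28)
E
```

```text
shift [-0.0002  0.0107  0.0637] rot [-0.0158 -0.0057 -0.007 ] deg 1.0
```

Call:
{"op": "jog_arm", "data": {
  "plan": [
    [[0,0,0,0,0,0,0.18],[0,0,0,0,0,0,0.18]]
  ]
}}

```text
time: 1.73
tcp_pos: [410.9, -276.5, 110.8]
ee_rot: [0.804, 0.595, 0.0, 0.001]
wrist_force: [0.5, 0.4, -0.2]
finger_gap: 50.3
```

```bash
python3 - <<'E'
from h import *
go([412,-274,38],1.28)
print(sense()["wrist_force"])
E
```

```text
shift [0.0027 0.0002 0.0728] rot [ 0.0012  0.0008 -0.0066] deg 0.4
[ 0.49528701  0.35483289 -0.1885833 ]
```

Call:
{"op": "jog_arm", "data": {
  "plan": [
    [[0.0015,0,0.03,0,0,0,0.18],[0.0015,0,0.055,0,0,0,0.18],[0.0015,0,0.073,0,0,0,0.18],[0.0015,0,0.073,0,0,0,0.18],[0.0015,0,0.073,0,0,0,-1]]
  ]
}}

```text
time: 2.15
tcp_pos: [412.5, -275.1, 38.4]
ee_rot: [0.804, 0.595, 0.0, 0.001]
wrist_force: [-0.4, -0.5, 0.4]
finger_gap: 39.9
```

Call:
{"op": "jog_arm", "data": {
  "plan": [
    [[0,0,0,0,0,0,-1],[0,0,0,0,0,0,-1],[0,0,0,0,0,0,-1],[0,0,0,0,0,0,-1],[0,0,0,0,0,0,-1]]
  ]
}}

```text
time: 2.57
tcp_pos: [412.5, -275.1, 39.3]
ee_rot: [0.804, 0.595, 0.0, 0.002]
wrist_force: [-1.2, 0.2, 4.7]
finger_gap: 11.7
```

```bash
python3 - <<'E'
from h import *
s=sense(); print(s["tcp_pos"],s["wrist_force"],s["finger_gap"]);f=grab_frame("wrist");cv2.imwrite("pics/w3.png",f["image"][:,:,::-1])
xc=np.array([np.cos(-.291),np.sin(-.291)]);print(np.degrees(R.from_quat(s["ee_rot"]).as_matrix()[:2,1]@xc))
E
```

```text
[ 412.51198306 -275.12519326   39.29832042] [-1.24562294  0.21039919  4.66417391] 11.734774915100067
57.29456489087141
```

View pics/w3.png

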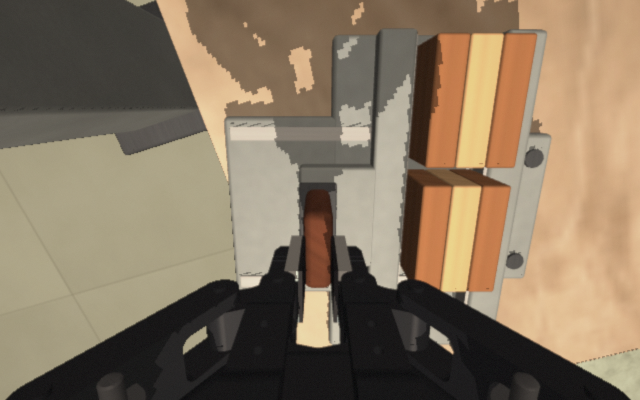

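Call:
{"op": "jog_arm", "data": {
  "plan": [
    [[0,-0.008,0,0,0,0,-1],[0,-0.018,0,0,0,0,-1],[0,-0.028,0,0,0,0,-1],[0,-0.036,0,0,0,0,-1],[0,-0.038,0,0,0,0,-1]]
  ]
}}

```text
time: 3.03
tcp_pos: [377.0, -264.3, 39.3]
ee_rot: [0.804, 0.595, 0.001, 0.004]
wrist_force: [5.2, 1.3, 5.1]
finger_gap: 11.5
```

Call:
{"op": "jog_arm", "data": {
  "plan": [
    [[0,-0.001,0,0,0,0,0.1],[0,-0.001,0,0,0,0,0.1],[0,-0.001,0,0,0,0,0.1],[0,-0.001,0,0,0,0,0.1]]
  ]
}}

```text
time: 3.37
tcp_pos: [373.3, -262.0, 36.8]
ee_rot: [0.804, 0.595, -0.0, -0.001]
wrist_force: [-0.2, 0.1, -0.1]
finger_gap: 47.1
```

```bash
python3 - <<'E'
from h import *
go([410,-230,200],1.28)
E
```

```text
shift [ 0.0414  0.0256 -0.1633] rot [-0.0011 -0.0002 -0.005 ] deg 0.3
```

Call:
{"op": "jog_arm", "data": {
  "plan": [
    [[0,0,-0.04,0,0,0,0.1],[0,0.02,-0.08,0,0,0,0.1],[0,0.06,-0.12,0,0,0,0.1],[0,0.1,-0.15,0,0,0,0.1],[0,0.1,-0.15,0,0,0,0.1]]
  ]
}}

```text
time: 3.78
tcp_pos: [472.9, -293.2, 190.3]
ee_rot: [0.804, 0.595, 0.001, 0.003]
wrist_force: [1.0, -0.6, 0.2]
finger_gap: 46.8
```

Call:
{"op": "jog_arm", "data": {
  "plan": [
    [[0,0,0,0,0,0,0.1],[0,0,0,0,0,0,0.1]]
  ]
}}

```text
time: 3.95
tcp_pos: [470.1, -291.7, 187.0]
ee_rot: [0.803, 0.595, -0.0, 0.0]
wrist_force: [-0.2, 0.5, -0.7]
finger_gap: 46.9
```

```bash
python3 - <<'E'
from h import *
s=sense(); f=grab_frame("wrist"); print(s["tcp_pos"],s["ee_rot"]);cv2.imwrite("pics/w4.png",f["image"][:,:,::-1])
E
```

```text
[ 470.12519382 -291.733158    187.04264325] [ 8.03379000e-01  5.95467996e-01 -1.43721403e-04  1.67042333e-04]
```

View pics/w4.png

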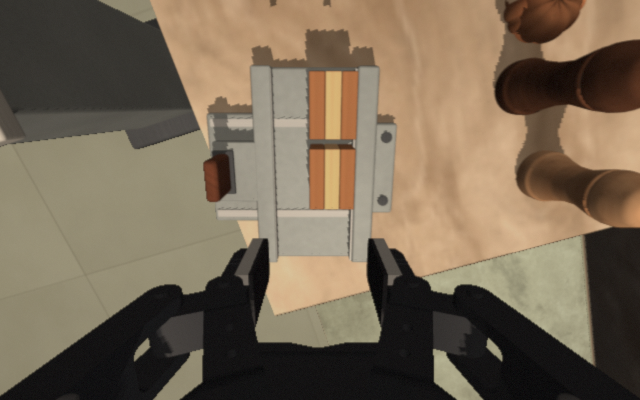

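The jaw is now wide open. The blanks rest by the fixed jaw, with top faces spanning x 309–356, rows 71–138 and 148–209.

```bash
cat >> h.py <<'E'
def rects(f,T,z,lo,hi,box,amin=300):
    hsv=cv2.cvtColor(f["image"],cv2.COLOR_RGB2HSV); m=cv2.inRange(hsv,lo,hi)
    k=np.zeros_like(m);k[box[1]:box[3],box[0]:box[2]]=1;m=m*k
    m=cv2.morphologyEx(m,cv2.MORPH_OPEN,np.ones((3,3),np.uint8))
    for c in cv2.findContours(m,cv2.RETR_EXTERNAL,cv2.CHAIN_APPROX_NONE)[0]:
        if cv2.contourArea(c)<amin: continue
        P=np.array([unproj(f,*q[0],z,T)[:2] for q in c],np.float32)
        r=cv2.minAreaRect(P); print("px",np.round(cv2.minAreaRect(c)[0],1),"centre",np.round(r[0],1),"size",np.round(r[1],1),"ang",round(r[2],1))
E
python3 - <<'E'
from h import *
s=sense(); f=grab_frame("wrist"); T=toolT(s); print(s["tcp_pos"])
rects(f,T,56,(5,90,100),(30,255,255),(300,60,362,215))
crop(f,"w4c.png",250,50,410,220,5)
E
```

```text
[ 468.44815409 -290.75732749  185.88038954]
px [335. 178.] centre [ 483.7 -293.2] size [63.1 43.4] ang 72.8
px [336.  105.5] centre [ 503.4 -229.1] size [60.2 43.4] ang 73.0
px [330.5  63. ] centre [ 509.1 -192.5] size [ 4.9 53.4] ang 73.1
```

View pics/w4c.png

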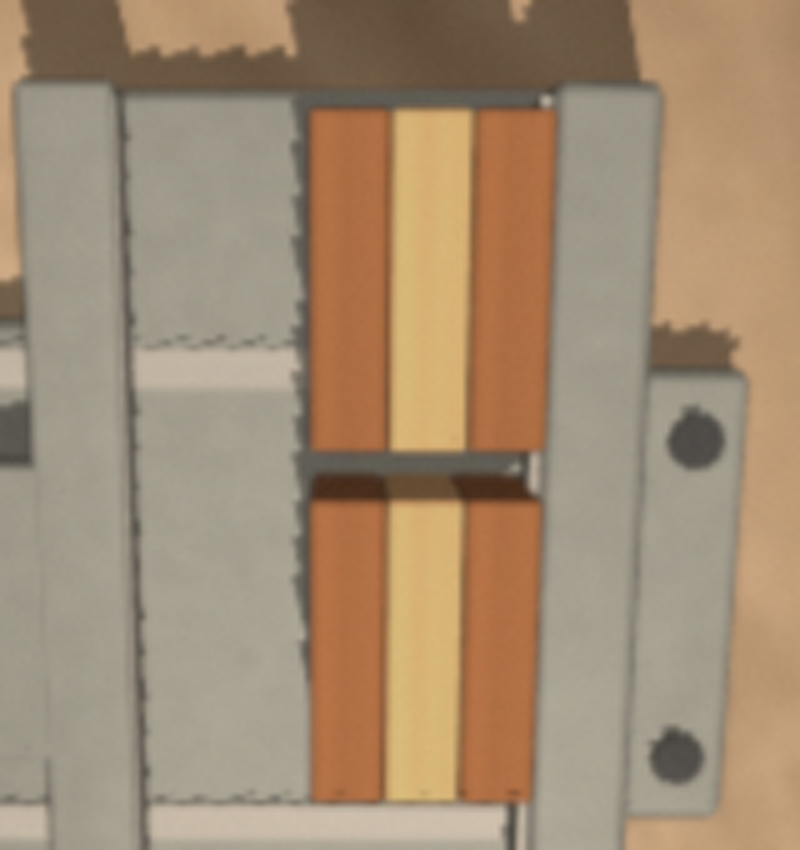

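```bash
python3 - <<'E'
from h import *
go([503.4,-229,90],1.28);go([503.4,-229,29],1.28)
E
```

```text
shift [0.069  0.0167 0.0954] rot [-0.0042 -0.0013 -0.0051] deg 0.4
shift [0.0689 0.017  0.1564] rot [-0.0042 -0.0013 -0.0051] deg 0.4
```

Call:
{"op": "jog_arm", "data": {
  "plan": [
    [[0.069,0.016,0.03,0,0,0,0.46],[0.069,0.016,0.06,0,0,0,0.46],[0.069,0.016,0.09,0,0,0,0.46],[0.069,0.016,0.09,0,0,0,0.46],[0.069,0.016,0.09,0,0,0,0.46]]
  ]
}}

```text
time: 4.47
tcp_pos: [501.5, -228.4, 94.5]
ee_rot: [0.803, 0.595, -0.002, -0.004]
wrist_force: [1.0, 0.7, 0.7]
finger_gap: 62.1
```

```bash
python3 - <<'E'
from h import *
go([503.4,-229,29],1.28)
E
```

```text
shift [-0.0001  0.0025  0.0655] rot [-0.0081 -0.0014 -0.0043] deg 0.5
```

Call:
{"op": "jog_arm", "data": {
  "plan": [
    [[0,0.001,0.03,0,0,0,0.46],[0,0.001,0.055,0,0,0,0.46],[0,0.001,0.066,0,0,0,0.46],[0,0.001,0.066,0,0,0,0.46],[0,0.001,0.066,0,0,0,0.46]]
  ]
}}

```text
time: 4.88
tcp_pos: [506.1, -231.9, 32.4]
ee_rot: [0.804, 0.595, 0.0, 0.001]
wrist_force: [0.0, -0.2, 0.3]
finger_gap: 62.5
```

```bash
python3 - <<'E'
from h import *
go([503.4,-229,29],1.28)
s=sense();print(s["wrist_force"],s["finger_gap"]); f=grab_frame("wrist");cv2.imwrite("pics/w5.png",f["image"][:,:,::-1])
E
```

```text
shift [ 0.002  -0.0035  0.0034] rot [ 0.0018  0.0009 -0.0064] deg 0.4
[ 0.04541347 -0.24545938  0.28732468] 62.522595441543494
```

View pics/w5.png

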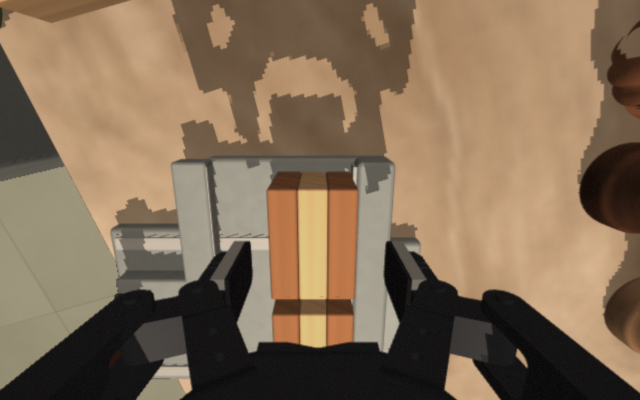

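The blank sits between the pads (250 and 388). I'll fine-shift, close and lift.

Call:
{"op": "jog_arm", "data": {
  "plan": [
    [[0.003,-0.003,0.003,0,0,0,0.46],[0.003,-0.003,0.003,0,0,0,-1],[0.003,-0.003,0.003,0,0,0,-1],[0.003,-0.003,0.003,0,0,0,-1],[0.003,-0.003,0.003,0,0,0,-1]]
  ]
}}

```text
time: 5.35
tcp_pos: [503.9, -226.8, 28.8]
ee_rot: [0.804, 0.595, 0.0, 0.0]
wrist_force: [-1.8, 0.8, 3.5]
finger_gap: 13.8
```

Call:
{"op": "jog_arm", "data": {
  "plan": [
    [[0,0,0,0,0,0,-1],[0,0,-0.01,0,0,0,-1],[0,0,-0.03,0,0,0,-1],[0,0,-0.06,0,0,0,-1],[0,0,-0.09,0,0,0,-1]]
  ]
}}

```text
time: 5.77
tcp_pos: [503.2, -226.2, 118.8]
ee_rot: [0.804, 0.595, -0.0, -0.001]
wrist_force: [0.1, -0.6, 0.3]
finger_gap: 0.4
```

```bash
python3 - <<'E'
from h import *
f=grab_frame("top"); 
rects(f,None,22,(0,0,190),(180,60,255),(195,205,276,260),20)
crop(f,"t3.png",150,190,290,270,5)
s=sense();print(s["tcp_pos"],s["finger_gap"],s["wrist_force"])
f=grab_frame("wrist");cv2.imwrite("pics/w6.png",f["image"][:,:,::-1])
E
```

```text
[ 507.33778744 -228.66176476  125.54164919] -0.09250979446035142 [ 3.00501753 -1.16706803  3.682191  ]
```

View pics/t3.png

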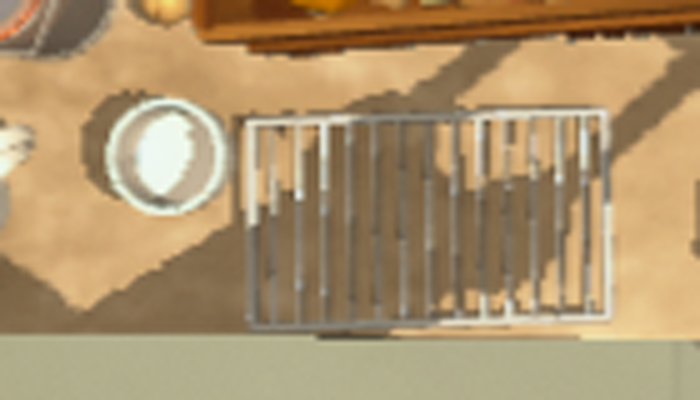

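View pics/w6.png

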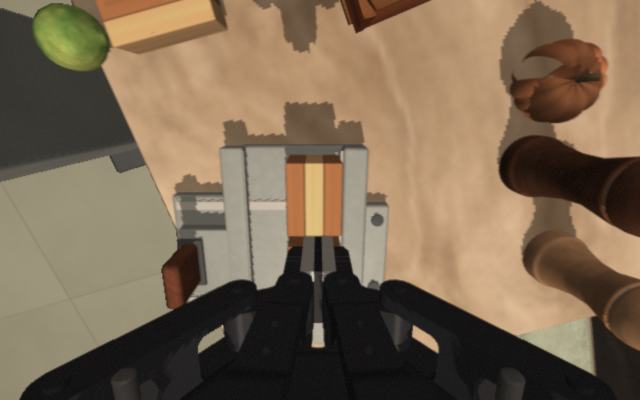

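```bash
python3 - <<'E'
from h import *
s=sense();f=grab_frame("wrist");T=toolT(s);print(s["tcp_pos"],s["finger_gap"])
print("tcp px",proj(f,s["tcp_pos"],T),"19 back",proj(f,s["tcp_pos"]+[0,0,19],T))
rects(f,T,56,(5,90,100),(30,255,255),(270,140,362,240))
rects(f,T,56,(5,90,100),(30,255,255),(230,120,400,340))
g=grab_frame("top");crop(g,"t4.png",380,180,500,270,6)
print("A in top",[proj(g,[503.4,-229,56]),proj(g,[483.5,-294,56])])
E
```

```text
[ 507.43565364 -228.75453924  123.58527875] 0.019075867413817515
tcp px [318.92635426 231.75815652] 19 back [319.5236828 245.7253553]
px [312.5 195.5] centre [ 504.1 -226.3] size [65.4 43.9] ang 73.0
px [312.5 195.5] centre [ 504.1 -226.3] size [65.4 43.9] ang 73.0
px [314.5 200. ] centre [ 507.1 -234.6] size [139.1 124.8] ang 77.1
A in top [array([420.96558991, 210.84769989]), array([443.01256387, 217.74543432])]
```

View pics/t4.png

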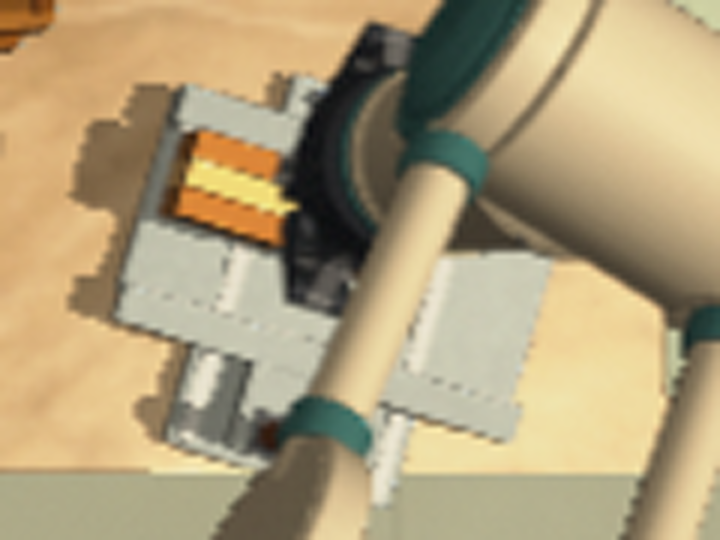

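```bash
python3 - <<'E'
from h import *
s=sense();f=grab_frame("wrist");T=toolT(s)
crop(f,"w7.png",250,180,390,360,4)
for b in (0,19,30,40): print(b,[np.round(proj(f,T[:3,3]+T[:3,:3]@np.array([x,0,-b]),T)).tolist() for x in (11,-11)])
s=sense();print(s["tcp_pos"],s["wrist_force"])
g=grab_frame("side");crop(g,"s7.png",330,130,450,230,6)
print(proj(g,s["tcp_pos"]),proj(g,s["tcp_pos"]+[0,0,30]))
E
```

```text
0 [[319.0, 214.0], [319.0, 249.0]]
19 [[319.0, 226.0], [319.0, 265.0]]
30 [[319.0, 234.0], [319.0, 276.0]]
40 [[319.0, 243.0], [319.0, 287.0]]
[ 503.49833038 -226.45328623  118.03867938] [1.00746764 0.51615032 0.12128639]
[365.12914226 150.40103699] [365.61223627 142.17551988]
```

View pics/w7.png

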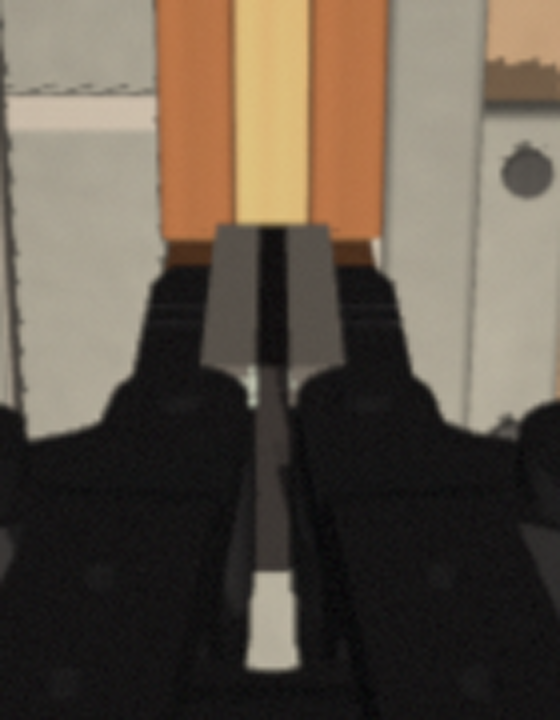

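View pics/s7.png

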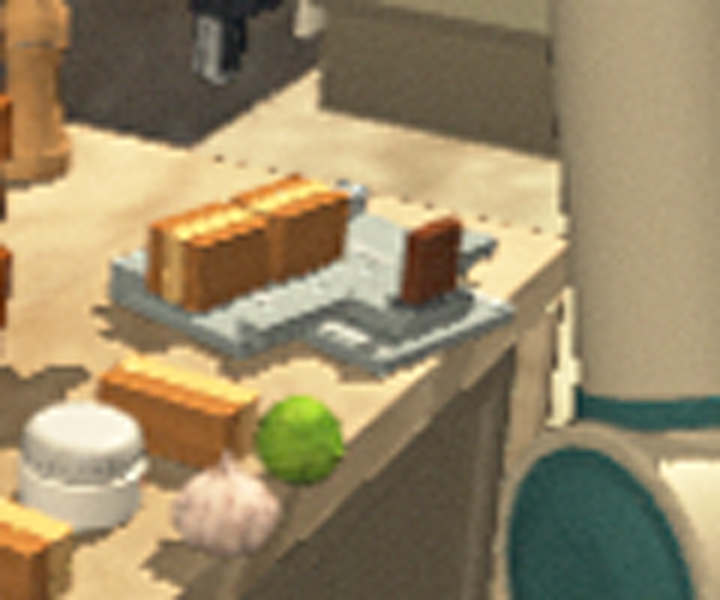

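Both the side and wrist views put the real fingertips about 28 mm behind the reported TCP, which explains the miss: the tips closed above the blank. I'll allow for this and go lower.

```bash
python3 - <<'E'
from h import *
s=sense();print(s["tcp_pos"]);go([503.5,-229,60],1.28)
E
```

```text
[ 503.00364902 -226.17847936  117.25271384]
shift [-0.0026  0.0014  0.0572] rot [-0.0017 -0.0004 -0.0052] deg 0.3
```

Call:
{"op": "jog_arm", "data": {
  "plan": [
    [[-0.0026,0.001,0,0,0,-0.005,0.46],[-0.0026,0.001,0,0,0,-0.005,0.46],[-0.0026,0.001,0.03,0,0,-0.005,0.46],[-0.0026,0.001,0.058,0,0,-0.005,0.46],[-0.0026,0.001,0.058,0,0,-0.005,0.46]]
  ]
}}

```text
time: 6.48
tcp_pos: [499.8, -227.1, 54.7]
ee_rot: [0.802, 0.597, -0.002, -0.005]
wrist_force: [-1.2, 1.7, -0.5]
finger_gap: 60.2
```

Call:
{"op": "jog_arm", "data": {
  "plan": [
    [[0,0,0.02,0,0,0,0.46],[0,0,0.04,0,0,0,0.46],[0,0,0.05,0,0,0,0.46],[0,0,0.05,0,0,0,0.46],[0,0,0.05,0,0,0,0.46]]
  ]
}}

```text
time: 6.9
tcp_pos: [504.0, -229.5, 10.1]
ee_rot: [0.802, 0.597, -0.0, -0.0]
wrist_force: [0.5, 0.4, 0.0]
finger_gap: 62.1
```

```bash
python3 - <<'E'
from h import *
s=sense();print(s["tcp_pos"],s["wrist_force"],s["finger_gap"]);go([503.5,-229,2],1.28)
f=grab_frame("side");crop(f,"s8.png",330,130,450,230,6)
E
```

```text
[ 504.02805522 -229.53006181   10.11089073] [0.46349228 0.36199152 0.01999028] 62.11718124257858
shift [ 0.0004 -0.0007  0.0081] rot [-0.0006 -0.0001 -0.0002] deg 0.0
```

View pics/s8.png

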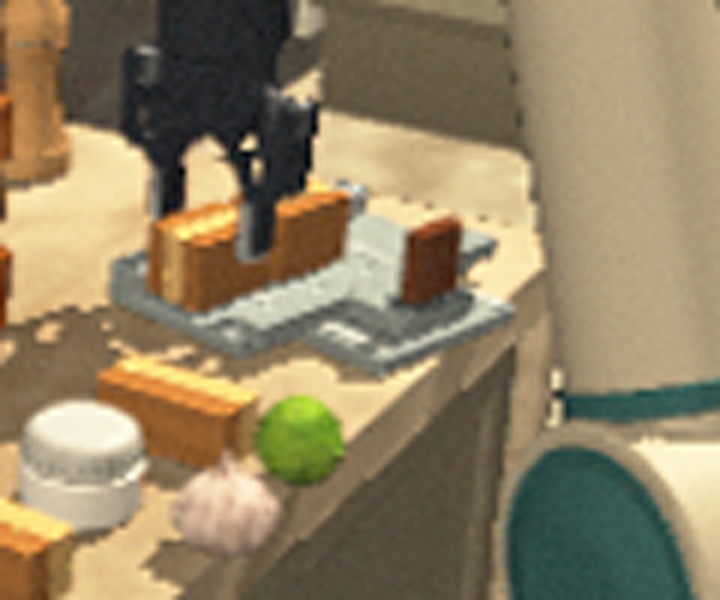

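Side view: the near finger now reaches about half-way down the blank. Lowering a little, closing, lifting.

Call:
{"op": "jog_arm", "data": {
  "plan": [
    [[0,-0.0005,0.006,0,0,0,0.46],[0,-0.0005,0.006,0,0,0,-1],[0,-0.0005,0.006,0,0,0,-1],[0,-0.0005,0.006,0,0,0,-1],[0,-0.0005,0.006,0,0,0,-1]]
  ]
}}

```text
time: 7.37
tcp_pos: [503.9, -229.5, 4.6]
ee_rot: [0.802, 0.597, 0.0, 0.001]
wrist_force: [0.3, -0.5, 2.6]
finger_gap: 42.9
```

```bash
python3 - <<'E'
from h import *
s=sense();print(s["tcp_pos"],s["wrist_force"],s["finger_gap"])
E
```

```text
[ 503.92769621 -229.54927208    4.63693386] [ 0.32829921 -0.47500152  2.5981362 ] 42.87296335517073
```

Call:
{"op": "jog_arm", "data": {
  "plan": [
    [[0,0,0,0,0,0,-1],[0,0,-0.01,0,0,0,-1],[0,0,-0.035,0,0,0,-1],[0,0,-0.07,0,0,0,-1],[0,0,-0.11,0,0,0,-1]]
  ]
}}

```text
time: 7.78
tcp_pos: [501.7, -228.2, 113.8]
ee_rot: [0.802, 0.597, -0.001, -0.002]
wrist_force: [0.9, 0.1, -0.9]
finger_gap: 42.8
```

```bash
python3 - <<'E'
from h import *
g=grab_frame("top")
P=np.array([unproj(g,150+a/5,190+b/5,22) for a,b in [(248,118),(608,110),(610,320),(252,325)]]);print(P.round(0).tolist(),P.mean(0).round(1))
d=P[0]-P[1];e=P[3]-P[2];print(np.degrees(np.arctan2(d[1],d[0])),np.degrees(np.arctan2(e[1],e[0])),np.linalg.norm(d),np.linalg.norm(P[1]-P[2]))
s=sense();print(s["tcp_pos"],s["finger_gap"])
go([450,60,190],2.5)
E
```

```text
[[492.0, 433.0, 22.0], [498.0, 215.0, 22.0], [372.0, 212.0, 22.0], [367.0, 427.0, 22.0]] [432.2 321.8  22. ]
91.67170469160423 91.1469086249763 217.4216510025856 126.46566012690113
[ 507.25385051 -231.49652659  123.09399419] 42.60000630089588
shift [ 0.2626 -0.1376 -0.0694] rot [ 0.0084  0.0101 -1.22  ] deg 69.9
```

```bash
python3 - <<'E'
from h import *
go([431,358,110],3.167)
E
```

```text
shift [ 0.5429 -0.2422  0.0084] rot [ 0.0051  0.0135 -1.887 ] deg 108.1
```

Call:
{"op": "jog_arm", "data": {
  "plan": [
    [[0.543,-0.242,0,0,0,-1.887,-1],[0.543,-0.242,0,0,0,-1.887,-1],[0.543,-0.242,0,0,0,-1.887,-1],[0.543,-0.242,0,0,0,-1.887,-1],[0.543,-0.242,0,0,0,-1.887,-1]]
  ]
}}

```text
time: 8.25
tcp_pos: [476.1, -21.0, 114.3]
ee_rot: [0.578, 0.816, 0.0, 0.0]
wrist_force: [0.9, 0.5, -0.6]
finger_gap: 42.7
```

```bash
python3 - <<'E'
from h import *
print(sense()["finger_gap"]);go([431,358,110],3.167)
E
```

```text
42.72757958584932
shift [0.3724 0.0836 0.0043] rot [ 3.0000e-04  4.0000e-04 -1.2571e+00] deg 72.0
```

Call:
{"op": "jog_arm", "data": {
  "plan": [
    [[0.372,0.084,0,0,0,-1.257,-1],[0.372,0.084,0,0,0,-1.257,-1],[0.372,0.084,0,0,0,-1.257,-1],[0.372,0.084,0,0,0,-1.257,-1],[0.372,0.084,0,0,0,-1.257,-1]]
  ]
}}

```text
time: 8.67
tcp_pos: [452.8, 186.3, 114.3]
ee_rot: [0.298, 0.955, 0.0, 0.0]
wrist_force: [0.5, -0.1, -1.4]
finger_gap: 42.6
```

```bash
python3 - <<'E'
from h import *
print(sense()["finger_gap"]);go([431,358,110],3.167)
E
```

```text
42.60059597460053
shift [0.1157 0.1288 0.0043] rot [ 1.00e-04  6.00e-04 -6.31e-01] deg 36.2
```

Call:
{"op": "jog_arm", "data": {
  "plan": [
    [[0.116,0.129,0,0,0,-0.631,-1],[0.116,0.129,0,0,0,-0.631,-1],[0.116,0.129,0,0,0,-0.631,-1],[0.116,0.129,0,0,0,-0.631,-1],[0.116,0.129,0,0,0,-0.631,-1]]
  ]
}}

```text
time: 9.08
tcp_pos: [431.9, 363.3, 114.2]
ee_rot: [-0.012, 1.0, 0.003, 0.001]
wrist_force: [0.8, -0.4, -0.8]
finger_gap: 42.8
```

Call:
{"op": "jog_arm", "data": {
  "plan": [
    [[0,0,0.02,0,0,0,-1],[0,0,0.04,0,0,0,-1],[0,0,0.06,0,0,0,-1],[0,0,0.06,0,0,0,-1],[0,0,0.06,0,0,0,-1]]
  ]
}}

```text
time: 9.5
tcp_pos: [431.8, 356.1, 53.3]
ee_rot: [-0.007, 1.0, -0.001, -0.001]
wrist_force: [0.6, -1.0, -0.5]
finger_gap: 42.7
```

```bash
python3 - <<'E'
from h import *
s=sense();print(s["tcp_pos"],s["finger_gap"],s["wrist_force"]);go([431,358,15],3.167)
f=grab_frame("wrist");cv2.imwrite("pics/w9.png",f["image"][:,:,::-1])
f=grab_frame("side");crop(f,"s9.png",170,180,350,310,4)
E
```

```text
[431.83300833 356.08233923  53.26107811] 42.67182715107049 [ 0.62411563 -0.97776605 -0.51896603]
shift [0.0007 0.002  0.0383] rot [-0.0015 -0.0023 -0.0121] deg 0.7
```

View pics/w9.png

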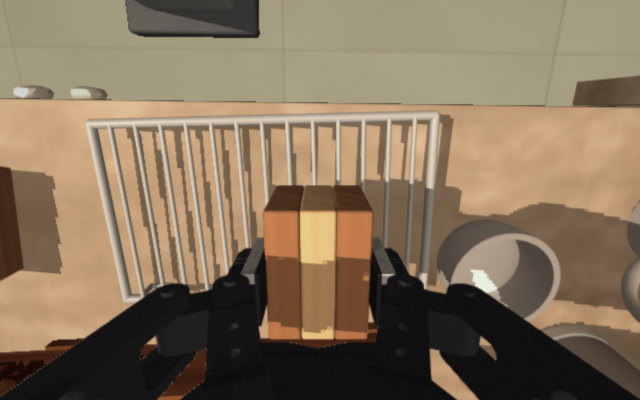

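View pics/s9.png

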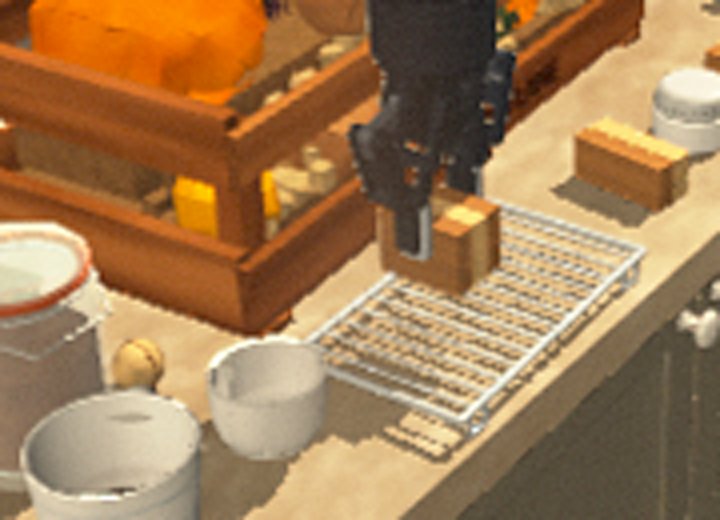

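The blank is held level above the rack. Lowering the last 38 mm with contact watched.

Call:
{"op": "jog_arm", "data": {
  "plan": [
    [[0,0.002,0.015,0,0,-0.012,-1],[0,0.002,0.027,0,0,-0.012,-1],[0,0.002,0.034,0,0,-0.012,-1],[0,0.002,0.037,0,0,-0.012,-1],[0,0.002,0.0385,0,0,-0.012,-1]]
  ]
}}

```text
time: 10.02
tcp_pos: [433.1, 358.7, 15.8]
ee_rot: [-0.012, 1.0, 0.0, 0.0]
wrist_force: [-0.5, 0.2, -1.2]
finger_gap: 43.1
```

Call:
{"op": "jog_arm", "data": {
  "plan": [
    [[0,0,0,0,0,0,-1],[0,0,0,0,0,0,0.1],[0,0,0,0,0,0,0.3],[0,0,0,0,0,0,0.3]]
  ]
}}

```text
time: 10.35
tcp_pos: [433.2, 358.9, 16.1]
ee_rot: [-0.013, 1.0, 0.0, 0.001]
wrist_force: [0.6, 0.0, 0.5]
finger_gap: 55.5
```

Call:
{"op": "jog_arm", "data": {
  "plan": [
    [[0,0,-0.02,0,0,0,0.3],[0,0,-0.05,0,0,0,0.3],[0,0,-0.09,0,0,0,0.3],[0,0,-0.11,0,0,0,0.3],[0,0,-0.11,0,0,0,0.3]]
  ]
}}

```text
time: 10.77
tcp_pos: [436.1, 360.9, 131.3]
ee_rot: [-0.013, 1.0, 0.003, 0.005]
wrist_force: [-1.1, 1.9, 0.9]
finger_gap: 55.6
```

```bash
python3 - <<'E'
from h import *
s=sense();print(s["tcp_pos"],s["finger_gap"],s["wrist_force"])
f=grab_frame("side");crop(f,"s10.png",170,180,350,310,4)
go([475,-100,130],1.9);go([483.4,-294.5,110],1.28)
E
```

```text
[436.12728435 360.85504064 131.2804665 ] 55.63151696990494 [-1.05570028  1.85772573  0.87154944]
shift [-0.0288 -0.4607 -0.0028] rot [0.007  0.003  1.2669] deg 72.6
shift [-0.0322 -0.6554  0.0165] rot [8.2000e-03 8.0000e-04 1.8869e+00] deg 108.1
```

View pics/s10.png

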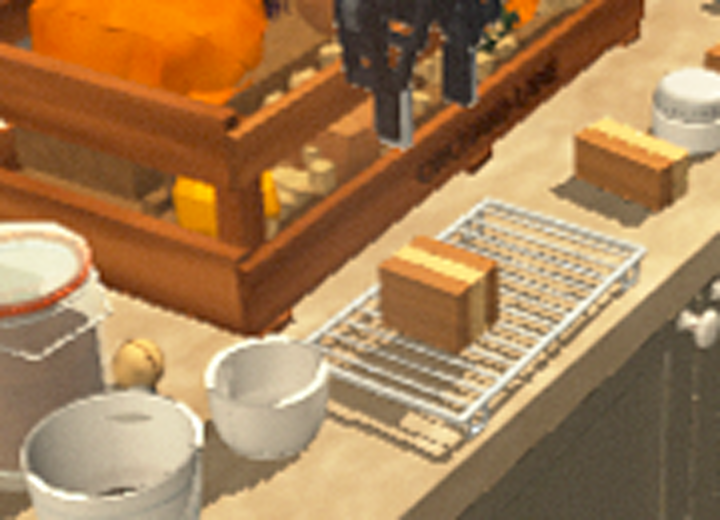

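The first blank lies flat on the rack. Now the second.

Call:
{"op": "jog_arm", "data": {
  "plan": [
    [[-0.032,-0.655,0.01,0,0,1.887,0.46],[-0.032,-0.655,0.01,0,0,1.887,0.46],[-0.032,-0.655,0.01,0,0,1.887,0.46],[-0.032,-0.655,0.01,0,0,1.887,0.46],[-0.032,-0.655,0.01,0,0,1.887,0.46]]
  ]
}}

```text
time: 11.23
tcp_pos: [446.7, 149.0, 121.0]
ee_rot: [0.298, 0.955, -0.001, -0.001]
wrist_force: [0.9, 0.0, -0.7]
finger_gap: 62.5
```

```bash
python3 - <<'E'
from h import *
go([483.4,-294.5,120],1.28)
E
```

```text
shift [-0.2824 -0.3439  0.0012] rot [-2.6000e-03 -1.0000e-04  1.2566e+00] deg 72.0
```

Call:
{"op": "jog_arm", "data": {
  "plan": [
    [[-0.282,-0.344,0,0,0,1.257,0.46],[-0.282,-0.344,0,0,0,1.257,0.46],[-0.282,-0.344,0,0,0,1.257,0.46],[-0.282,-0.344,0,0,0,1.257,0.46],[-0.282,-0.344,0,0,0,1.257,0.46]]
  ]
}}

```text
time: 11.65
tcp_pos: [464.8, -58.4, 121.1]
ee_rot: [0.577, 0.816, -0.0, -0.001]
wrist_force: [0.8, -0.9, -0.6]
finger_gap: 62.0
```

```bash
python3 - <<'E'
from h import *
go([483.4,-294.5,120],1.28)
E
```

```text
shift [-0.2288 -0.0612  0.001 ] rot [-0.002  -0.0007  0.6304] deg 36.1
```

Call:
{"op": "jog_arm", "data": {
  "plan": [
    [[-0.229,-0.061,0,0,0,0.63,0.46],[-0.229,-0.061,0,0,0,0.63,0.46],[-0.229,-0.061,0,0,0,0.63,0.46],[-0.229,-0.061,0,0,0,0.63,0.46],[-0.229,-0.061,0,0,0,0.63,0.46]]
  ]
}}

```text
time: 12.07
tcp_pos: [482.8, -265.8, 120.8]
ee_rot: [0.801, 0.599, -0.0, -0.001]
wrist_force: [1.3, 0.8, -1.0]
finger_gap: 62.4
```

Call:
{"op": "jog_arm", "data": {
  "plan": [
    [[0,0,0,0,0,0,0.46],[0,0,0,0,0,0,0.46],[0,0,0,0,0,0,0.46]]
  ]
}}

```text
time: 12.32
tcp_pos: [482.8, -263.3, 120.8]
ee_rot: [0.799, 0.602, -0.0, -0.002]
wrist_force: [-0.1, 0.9, -0.4]
finger_gap: 62.5
```

```bash
python3 - <<'E'
from h import *
go([483.4,-294.5,60],1.28)
s=sense();f=grab_frame("wrist");T=toolT(s)
rects(f,T,56,(5,90,100),(30,255,255),(280,140,365,310))
cv2.imwrite("pics/w10.png",f["image"][:,:,::-1])
E
```

```text
shift [-0.0299  0.0094  0.0607] rot [-0.0033 -0.0018  0.0116] deg 0.7
px [331.  231.5] centre [ 484.2 -291.9] size [65.6 43.5] ang 73.3
```

View pics/w10.png

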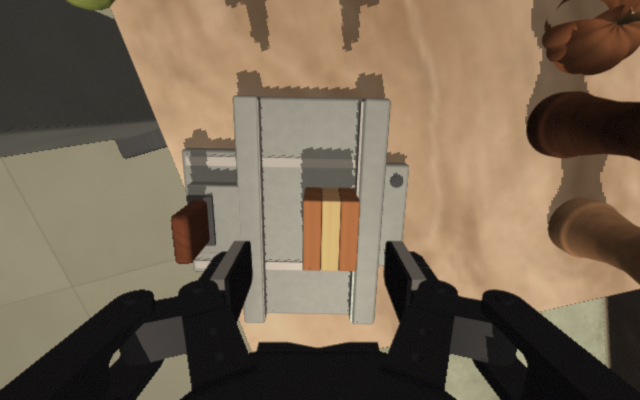

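Blank B shows at (331,230), still by the fixed jaw and matching my earlier estimate.

Call:
{"op": "jog_arm", "data": {
  "plan": [
    [[-0.03,0.0094,0.02,0,0,0.012,0.46],[-0.03,0.0094,0.05,0,0,0.012,0.46],[-0.03,0.0094,0.08,0,0,0.012,0.46],[-0.03,0.0094,0.1,0,0,0.012,0.46],[-0.03,0.0094,0.1,0,0,0.012,0.46]]
  ]
}}

```text
time: 12.78
tcp_pos: [481.4, -291.3, 18.1]
ee_rot: [0.801, 0.598, -0.001, -0.005]
wrist_force: [-0.4, 0.9, -0.3]
finger_gap: 62.3
```

Call:
{"op": "jog_arm", "data": {
  "plan": [
    [[0,0,0,0,0,0,0.46],[0,0,0,0,0,0,0.46]]
  ]
}}

```text
time: 12.95
tcp_pos: [485.7, -295.2, 23.5]
ee_rot: [0.802, 0.598, 0.0, 0.001]
wrist_force: [1.0, -0.2, 0.0]
finger_gap: 62.3
```

```bash
python3 - <<'E'
from h import *
go([483.4,-294.5,4.5],1.28);print(sense()["wrist_force"])
E
```

```text
shift [ 0.     -0.0025  0.019 ] rot [0.0018 0.0007 0.0015] deg 0.1
[ 1.01809282 -0.22741324  0.04436171]
```

Call:
{"op": "jog_arm", "data": {
  "plan": [
    [[0,-0.002,0.01,0,0,0,0.46],[0,-0.002,0.018,0,0,0,0.46],[0,-0.002,0.019,0,0,0,0.46],[0,-0.002,0.019,0,0,0,-1],[0,-0.002,0.019,0,0,0,-1]]
  ]
}}

```text
time: 13.37
tcp_pos: [483.1, -295.4, 3.8]
ee_rot: [0.802, 0.597, 0.0, 0.0]
wrist_force: [0.1, 0.4, -0.1]
finger_gap: 43.2
```

Call:
{"op": "jog_arm", "data": {
  "plan": [
    [[0,0,0,0,0,0,-1],[0,0,0,0,0,0,-1],[0,0,0,0,0,0,-1]]
  ]
}}

```text
time: 13.62
tcp_pos: [483.1, -295.4, 3.5]
ee_rot: [0.802, 0.597, 0.0, 0.0]
wrist_force: [0.6, 0.2, 1.7]
finger_gap: 43.0
```

Call:
{"op": "jog_arm", "data": {
  "plan": [
    [[0,0,-0.01,0,0,0,-1],[0,0,-0.035,0,0,0,-1],[0,0,-0.07,0,0,0,-1],[0,0,-0.1,0,0,0,-1],[0,0,-0.11,0,0,0,-1]]
  ]
}}

```text
time: 14.03
tcp_pos: [485.2, -296.9, 118.4]
ee_rot: [0.802, 0.597, 0.001, 0.004]
wrist_force: [0.8, -0.6, 0.3]
finger_gap: 42.7
```

```bash
python3 - <<'E'
from h import *
print(sense()["finger_gap"]);go([433,284,112],3.167)
E
```

```text
42.74678935099992
shift [ 0.5416 -0.2166  0.003 ] rot [ 0.0024  0.0097 -1.8871] deg 108.1
```

Call:
{"op": "jog_arm", "data": {
  "plan": [
    [[0.541,-0.216,0,0,0,-1.887,-1],[0.541,-0.216,0,0,0,-1.887,-1],[0.541,-0.216,0,0,0,-1.887,-1],[0.541,-0.216,0,0,0,-1.887,-1],[0.541,-0.216,0,0,0,-1.887,-1]]
  ]
}}

```text
time: 14.45
tcp_pos: [463.2, -85.8, 113.0]
ee_rot: [0.578, 0.816, -0.0, -0.0]
wrist_force: [1.0, 0.2, -0.8]
finger_gap: 43.0
```

```bash
python3 - <<'E'
from h import *
print(sense()["finger_gap"]);go([433,284,112],3.167)
E
```

```text
43.004346588837684
shift [0.3588 0.0945 0.0012] rot [-1.0000e-04 -8.0000e-04 -1.2572e+00] deg 72.0
```

Call:
{"op": "jog_arm", "data": {
  "plan": [
    [[0.359,0.0945,0,0,0,-1.257,-1],[0.359,0.0945,0,0,0,-1.257,-1],[0.359,0.0945,0,0,0,-1.257,-1],[0.359,0.0945,0,0,0,-1.257,-1],[0.359,0.0945,0,0,0,-1.257,-1]]
  ]
}}

```text
time: 14.87
tcp_pos: [447.3, 122.0, 113.1]
ee_rot: [0.298, 0.954, -0.0, -0.0]
wrist_force: [-0.3, -0.4, -0.9]
finger_gap: 42.7
```

```bash
python3 - <<'E'
from h import *
print(sense()["finger_gap"]);go([433,284,112],3.167)
E
```

```text
42.73024720650687
shift [0.104  0.1251 0.0011] rot [-3.000e-04 -3.000e-04 -6.312e-01] deg 36.2
```

Call:
{"op": "jog_arm", "data": {
  "plan": [
    [[0.104,0.125,0,0,0,-0.631,-1],[0.104,0.125,0,0,0,-0.631,-1],[0.104,0.125,0,0,0,-0.631,-1],[0.104,0.125,0,0,0,-0.631,-1],[0.104,0.125,0,0,0,-0.631,-1]]
  ]
}}

```text
time: 15.28
tcp_pos: [434.3, 288.9, 113.1]
ee_rot: [-0.012, 1.0, 0.002, 0.0]
wrist_force: [0.9, -0.8, -0.9]
finger_gap: 43.1
```

Call:
{"op": "jog_arm", "data": {
  "plan": [
    [[0,0,0,0,0,0,-1],[0,0,0.02,0,0,0,-1],[0,0,0.04,0,0,0,-1],[0,0,0.06,0,0,0,-1],[0,0,0.06,0,0,0,-1]]
  ]
}}

```text
time: 15.7
tcp_pos: [431.8, 279.3, 49.7]
ee_rot: [-0.004, 1.0, -0.002, -0.004]
wrist_force: [-0.9, -2.4, -1.7]
finger_gap: 42.6
```

Call:
{"op": "jog_arm", "data": {
  "plan": [
    [[0,0,0,0,0,0,-1],[0,0,0,0,0,0,-1]]
  ]
}}

```text
time: 15.87
tcp_pos: [435.8, 281.7, 54.0]
ee_rot: [-0.005, 1.0, 0.0, 0.0]
wrist_force: [-1.0, 1.4, -0.6]
finger_gap: 42.9
```

```bash
python3 - <<'E'
from h import *
print(sense()["finger_gap"]);go([433,284,14],3.167)
f=grab_frame("wrist");cv2.imwrite("pics/w11.png",f["image"][:,:,::-1])
E
```

```text
42.91460132468711
shift [0.0028 0.0024 0.0399] rot [ 0.0001  0.0009 -0.0146] deg 0.8
```

View pics/w11.png

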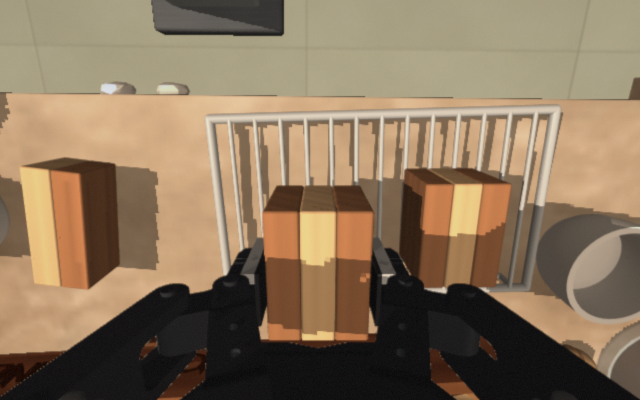

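The second blank hangs clear of the first (right, at 455,230), inside the rack outline. Lowering.

Call:
{"op": "jog_arm", "data": {
  "plan": [
    [[0.002,0.002,0.015,0,0,-0.014,-1],[0.002,0.002,0.028,0,0,-0.014,-1],[0.002,0.002,0.036,0,0,-0.014,-1],[0.002,0.002,0.039,0,0,-0.014,-1],[0.002,0.002,0.0405,0,0,-0.014,-1]]
  ]
}}

```text
time: 16.33
tcp_pos: [433.1, 283.9, 13.5]
ee_rot: [-0.013, 1.0, -0.0, -0.0]
wrist_force: [-4.5, -2.6, 12.8]
finger_gap: 43.2
```

Call:
{"op": "jog_arm", "data": {
  "plan": [
    [[0,0,0,0,0,0,-1],[0,0,0,0,0,0,0.1],[0,0,0,0,0,0,0.3],[0,0,0,0,0,0,0.3]]
  ]
}}

```text
time: 16.67
tcp_pos: [433.7, 284.4, 13.3]
ee_rot: [-0.014, 1.0, 0.0, 0.001]
wrist_force: [-0.4, 0.1, -0.3]
finger_gap: 55.4
```

Call:
{"op": "jog_arm", "data": {
  "plan": [
    [[0,0,-0.02,0,0,0,0.3],[0,0,-0.06,0,0,0,0.3],[0,0,-0.1,0,0,0,0.3],[0,0,-0.14,0,0,0,0.3],[0,0,-0.16,0,0,0,0.3]]
  ]
}}

```text
time: 17.08
tcp_pos: [435.3, 285.3, 178.0]
ee_rot: [-0.014, 1.0, 0.002, 0.004]
wrist_force: [0.7, -0.2, 0.1]
finger_gap: 55.5
```

```bash
python3 - <<'E'
from h import *
s=sense();print(s["tcp_pos"],s["finger_gap"])
go([460,110,175],3.1416)
E
```

```text
[435.30648544 285.29388786 178.0300802 ] 55.54842460634251
shift [-0.0199 -0.1759  0.0026] rot [0.0034 0.0076 0.0273] deg 1.6
```

Now to look at slim_a (left) and timer from above.

Call:
{"op": "jog_arm", "data": {
  "plan": [
    [[-0.02,-0.175,-0.01,0,0,0.027,0.3],[-0.02,-0.175,-0.01,0,0,0.027,0.3],[-0.02,-0.175,-0.01,0,0,0.027,0.3],[-0.02,-0.175,-0.01,0,0,0.027,0.3],[-0.02,-0.175,-0.01,0,0,0.027,0.3]]
  ]
}}

```text
time: 17.5
tcp_pos: [458.7, 104.7, 183.5]
ee_rot: [0.002, 1.0, -0.002, 0.001]
wrist_force: [-0.3, -0.1, 0.3]
finger_gap: 55.2
```

Call:
{"op": "jog_arm", "data": {
  "plan": [
    [[0,0,0,0,0,0,0.3],[0,0,0,0,0,0,0.3],[0,0,0,0,0,0,0.3]]
  ]
}}

```text
time: 17.75
tcp_pos: [457.6, 110.8, 182.7]
ee_rot: [-0.0, 1.0, 0.0, -0.0]
wrist_force: [-0.1, -0.1, 0.5]
finger_gap: 55.4
```

```bash
python3 - <<'E'
from h import *
s=sense();f=grab_frame("wrist");T=toolT(s);print(s["tcp_pos"])
cv2.imwrite("pics/w12.png",f["image"][:,:,::-1])
f=grab_frame("side");crop(f,"s12.png",170,150,420,310,3)
f=grab_frame("top");crop(f,"t12.png",160,180,500,275,2)
E
```

```text
[457.60247095 110.84017691 182.69068525]
```

View pics/w12.png

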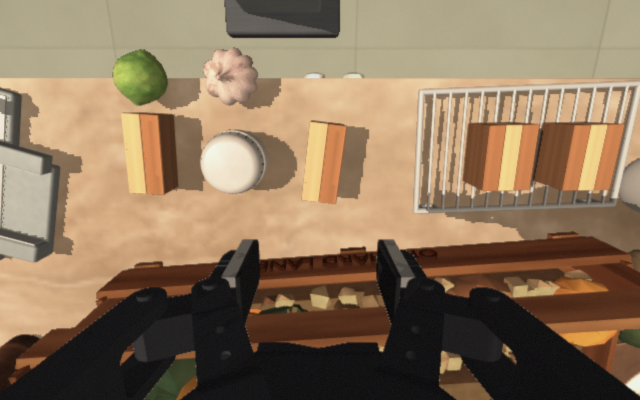

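View pics/s12.png

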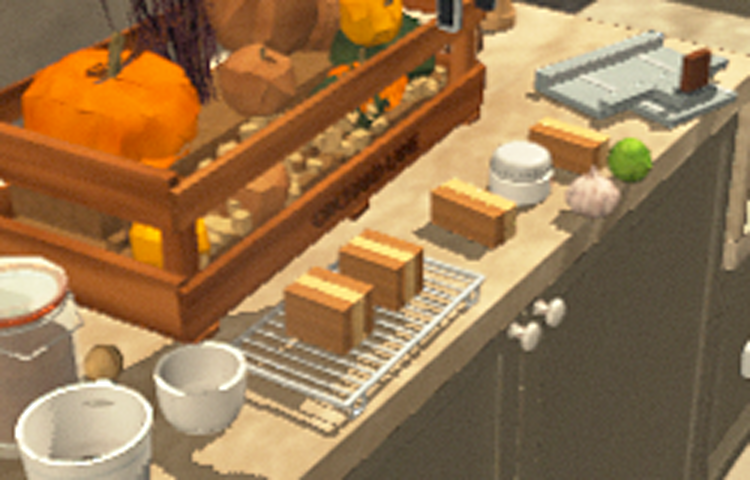

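View pics/t12.png

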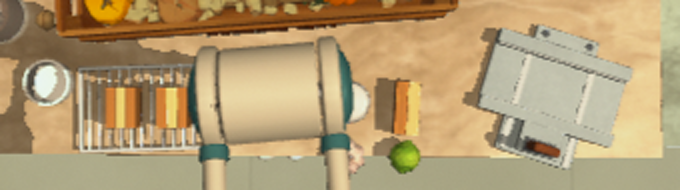

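Both thick blanks rest side by side on the rack. slim_a is at (323,160), slim_b at (147,152), the timer at (233,161).

```bash
python3 - <<'E'
from h import *
s=sense();f=grab_frame("wrist");T=toolT(s);print(s["tcp_pos"])
rects(f,T,36,(5,80,140),(35,255,255),(290,100,370,215))
rects(f,T,36,(5,80,140),(35,255,255),(110,100,185,205))
crop(f,"w13.png",100,90,370,220,3)
for v in (245,270): print(unproj(f,318,v,0,T),unproj(f,318,v,90,T))
E
```

```text
[457.49370891 111.09595019 182.5548701 ]
px [329.5 157. ] centre [439.6 124. ] size [114.4  82.8] ang 0.1
px [147. 152.] centre [434.6 -59.8] size [ 76.4 112.8] ang 83.6
[548.50863034 112.2591985    0.        ] [507.63195773 112.07361337  90.        ]
[581.87745038 112.34835622   0.        ] [532.51626339 112.14010142  90.        ]
```

View pics/w13.png

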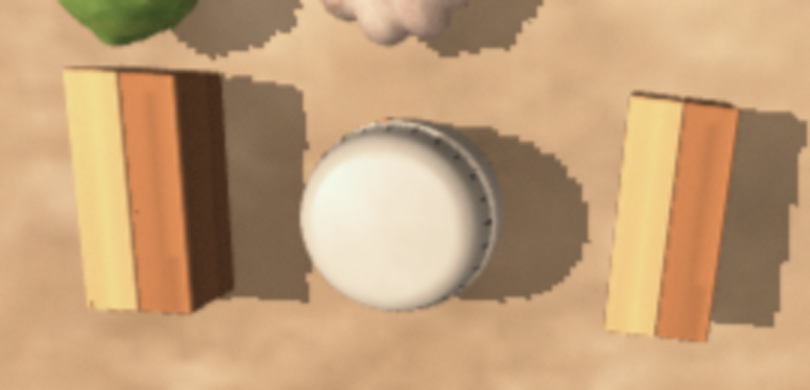

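```bash
python3 - <<'E'
from h import *
s=sense();f=grab_frame("wrist");T=toolT(s);print(s["tcp_pos"])
for C in ([(632,95),(738,108),(708,340),(606,330)],[(64,68),(176,72),(192,313),(88,307)]):
    P=np.array([unproj(f,100+a/3,90+b/3,36,T) for a,b in C]); l=(P[3]+P[2]-P[0]-P[1])/2; w=(P[1]+P[2]-P[0]-P[3])/2
    yaw=np.arctan2(l[1],l[0]); print(P.mean(0).round(1),np.linalg.norm(l),np.linalg.norm(w),yaw)
    c=P.mean(0); go([c[0],c[1],60],np.pi+yaw)
E
```

```text
[457.5111469  111.02401222 182.59788682]
[444.  117.4  36. ] 79.3148066142231 34.99334896978915 -0.11082280198311842
shift [0.0135 0.0066 0.1226] rot [ 1.00e-04 -3.00e-04  1.13e-01] deg 6.5
[435.  -61.9  36. ] 79.88524948733851 35.582425867941375 -0.06290500954661837
shift [ 0.0229 -0.1727  0.1226] rot [ 0.0001 -0.0003  0.0651] deg 3.7
```

Call:
{"op": "jog_arm", "data": {
  "plan": [
    [[0.0135,0.0066,0.03,0,0,0.112,0.35],[0.0135,0.0066,0.07,0,0,0.112,0.35],[0.0135,0.0066,0.11,0,0,0.112,0.35],[0.0135,0.0066,0.14,0,0,0.112,0.35],[0.0135,0.0066,0.15,0,0,0.112,0.35]]
  ]
}}

```text
time: 18.42
tcp_pos: [440.4, 116.6, 28.7]
ee_rot: [0.055, 0.998, -0.001, -0.004]
wrist_force: [0.3, -0.9, -0.4]
finger_gap: 57.4
```

Call:
{"op": "jog_arm", "data": {
  "plan": [
    [[0,0,0,0,0,0,0.35],[0,0,0,0,0,0,0.35],[0,0,0,0,0,0,0.35]]
  ]
}}

```text
time: 18.67
tcp_pos: [445.5, 116.8, 33.7]
ee_rot: [0.056, 0.998, 0.0, 0.001]
wrist_force: [-0.2, -0.2, 0.1]
finger_gap: 58.0
```

```bash
python3 - <<'E'
from h import *
go([444,117.4,-11],np.pi-.111);s=sense();print(s["tcp_pos"],s["wrist_force"])
f=grab_frame("wrist");cv2.imwrite("pics/w14.png",f["image"][:,:,::-1])
E
```

```text
shift [0.0017 0.0004 0.0447] rot [ 0.0004  0.0023 -0.0001] deg 0.1
[445.5432362  116.81399178  33.7047192 ] [-0.22682216 -0.16726994  0.07909677]
```

View pics/w14.png

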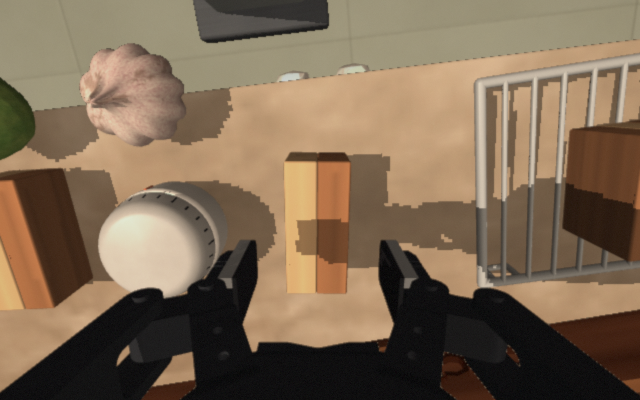

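slim_a sits centred between the pads, aligned, and the timer is clear. Descend, grip, lift.

Call:
{"op": "jog_arm", "data": {
  "plan": [
    [[0.001,0,0.02,0,0,0,0.35],[0.001,0,0.035,0,0,0,0.35],[0.001,0,0.044,0,0,0,0.35],[0.001,0,0.044,0,0,0,0.35],[0.001,0,0.044,0,0,0,-1]]
  ]
}}

```text
time: 19.13
tcp_pos: [443.9, 116.5, -10.7]
ee_rot: [0.056, 0.998, 0.0, 0.0]
wrist_force: [0.9, 0.3, -0.1]
finger_gap: 46.8
```

Call:
{"op": "jog_arm", "data": {
  "plan": [
    [[0,0,0,0,0,0,-1],[0,0,0,0,0,0,-1],[0,0,0,0,0,0,-1],[0,0,0,0,0,0,-1]]
  ]
}}

```text
time: 19.47
tcp_pos: [444.6, 116.6, -10.1]
ee_rot: [0.056, 0.998, 0.0, 0.001]
wrist_force: [-0.7, -0.2, 6.3]
finger_gap: 34.8
```

Call:
{"op": "jog_arm", "data": {
  "plan": [
    [[0,0,-0.01,0,0,0,-1],[0,0,-0.035,0,0,0,-1],[0,0,-0.07,0,0,0,-1],[0,0,-0.1,0,0,0,-1],[0,0,-0.12,0,0,0,-1]]
  ]
}}

```text
time: 19.88
tcp_pos: [444.5, 116.6, 111.7]
ee_rot: [0.056, 0.998, 0.0, 0.002]
wrist_force: [0.9, 0.1, -1.1]
finger_gap: 34.5
```

```bash
python3 - <<'E'
from h import *
s=sense();print(s["tcp_pos"],s["finger_gap"])
o=np.array([476.2,-294.8]);a=-.291;xc=np.array([np.cos(a),np.sin(a)]);yc=np.array([-xc[1],xc[0]])
for y in (46,-42): print((o+9*xc+y*yc).round(1))
p=o+9*xc+46*yc
go([*p,112],1.28)
E
```

```text
[444.46424524 116.58840658 111.69436373] 34.46176816685385
[ 498.  -253.3]
[ 472.8 -337.6]
shift [-9.450e-02 -3.616e-01 -2.000e-04] rot [0.004  0.0022 1.7498] deg 100.3
```

Call:
{"op": "jog_arm", "data": {
  "plan": [
    [[-0.094,-0.361,0,0,0,1.75,-1],[-0.094,-0.361,0,0,0,1.75,-1],[-0.094,-0.361,0,0,0,1.75,-1],[-0.094,-0.361,0,0,0,1.75,-1],[-0.094,-0.361,0,0,0,1.75,-1]]
  ]
}}

```text
time: 20.3
tcp_pos: [472.8, -91.5, 109.1]
ee_rot: [0.363, 0.932, 0.0, 0.0]
wrist_force: [0.6, -0.8, -1.4]
finger_gap: 34.4
```

```bash
python3 - <<'E'
from h import *
print(sense()["finger_gap"]);go([497,-253,112],1.28)
E
```

```text
34.39494807734914
shift [-0.1271 -0.1026 -0.0028] rot [7.0000e-04 4.0000e-04 1.1191e+00] deg 64.1
```

Call:
{"op": "jog_arm", "data": {
  "plan": [
    [[-0.127,-0.1025,-0.002,0,0,1.119,-1],[-0.127,-0.1025,-0.002,0,0,1.119,-1],[-0.127,-0.1025,-0.002,0,0,1.119,-1],[-0.127,-0.1025,-0.002,0,0,1.119,-1],[-0.127,-0.1025,-0.002,0,0,1.119,-1]]
  ]
}}

```text
time: 20.72
tcp_pos: [500.3, -259.4, 111.1]
ee_rot: [0.634, 0.774, -0.001, 0.004]
wrist_force: [1.0, 0.1, -0.4]
finger_gap: 34.9
```

```bash
python3 - <<'E'
from h import *
print(sense()["finger_gap"]);go([497,-253,112],1.28)
E
```

```text
34.86956789290124
shift [ 0.007  -0.002  -0.0009] rot [0.0041 0.0067 0.489 ] deg 28.0
```

Call:
{"op": "jog_arm", "data": {
  "plan": [
    [[0,0,0,0,0,0.489,-1],[0,0,0,0,0,0.489,-1],[0,0,0,0,0,0.489,-1],[0,0,0,0,0,0.489,-1],[0,0,0,0,0,0.489,-1]]
  ]
}}

```text
time: 21.13
tcp_pos: [497.9, -251.0, 110.7]
ee_rot: [0.799, 0.601, -0.0, -0.0]
wrist_force: [-0.1, -0.6, -0.4]
finger_gap: 34.7
```

Call:
{"op": "jog_arm", "data": {
  "plan": [
    [[0,0,0,0,0,0,-1],[0,0,0,0,0,0,-1]]
  ]
}}

```text
time: 21.3
tcp_pos: [498.1, -250.9, 110.8]
ee_rot: [0.798, 0.602, -0.0, 0.0]
wrist_force: [0.4, -0.7, -1.2]
finger_gap: 34.9
```

```bash
python3 - <<'E'
from h import *
print(sense()["finger_gap"]);go([497,-253,50],1.28)
f=grab_frame("wrist");cv2.imwrite("pics/w15.png",f["image"][:,:,::-1])
E
```

```text
34.91531640612639
shift [-0.0023 -0.0004  0.0608] rot [-0.      0.0001  0.0132] deg 0.8
```

View pics/w15.png

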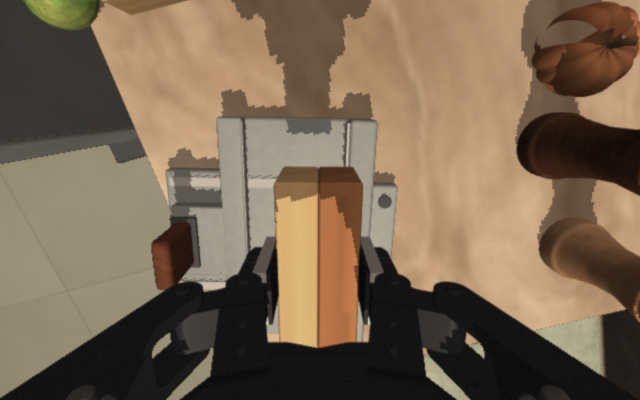

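Call:
{"op": "jog_arm", "data": {
  "plan": [
    [[-0.002,-0.001,0.03,0,0,0.013,-1],[-0.002,-0.001,0.06,0,0,0.013,-1],[-0.002,-0.001,0.08,0,0,0.013,-1],[-0.002,-0.001,0.08,0,0,0.013,-1],[-0.002,-0.001,0.08,0,0,0.013,-1]]
  ]
}}

```text
time: 21.77
tcp_pos: [496.0, -252.2, 30.1]
ee_rot: [0.802, 0.597, -0.0, -0.001]
wrist_force: [0.2, -0.0, -0.5]
finger_gap: 35.0
```

Call:
{"op": "jog_arm", "data": {
  "plan": [
    [[0,0,0,0,0,0,-1],[0,0,0,0,0,0,-1]]
  ]
}}

```text
time: 21.93
tcp_pos: [498.1, -253.6, 32.5]
ee_rot: [0.803, 0.597, 0.001, 0.002]
wrist_force: [0.7, 0.4, -0.5]
finger_gap: 34.5
```

```bash
python3 - <<'E'
from h import *
s=sense();print(s["finger_gap"],s["wrist_force"]);go([497,-253,1.7],1.28)
f=grab_frame("wrist");cv2.imwrite("pics/w16.png",f["image"][:,:,::-1])
E
```

```text
34.51984956788133 [ 0.66233869  0.42307069 -0.49715186]
shift [ 0.0003 -0.0013  0.0308] rot [ 0.0035  0.0012 -0.0017] deg 0.2
```

View pics/w16.png

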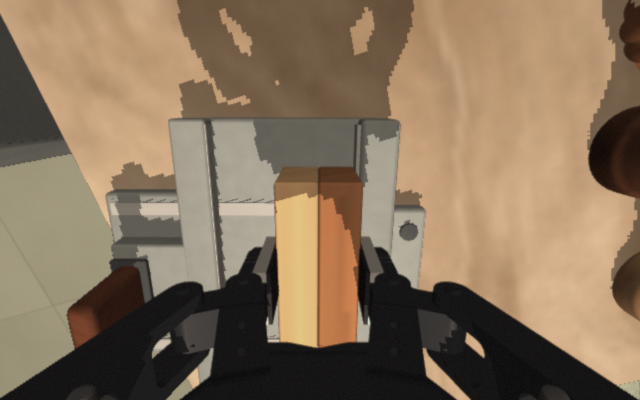

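Call:
{"op": "jog_arm", "data": {
  "plan": [
    [[0,-0.002,0.008,0,0,0,-1],[0,-0.002,0.014,0,0,0,-1],[0,-0.002,0.018,0,0,0,-1],[0,-0.002,0.021,0,0,0,-1],[0,-0.002,0.023,0,0,0,-1]]
  ]
}}

```text
time: 22.4
tcp_pos: [494.4, -251.9, 7.1]
ee_rot: [0.803, 0.596, -0.0, -0.0]
wrist_force: [-0.6, 0.6, -0.6]
finger_gap: 34.8
```

Call:
{"op": "jog_arm", "data": {
  "plan": [
    [[0,0,0.003,0,0,0,-1],[0,0,0.006,0,0,0,-1],[0,0,0.0075,0,0,0,-1],[0,0,0.0075,0,0,0,-1]]
  ]
}}

```text
time: 22.73
tcp_pos: [494.9, -252.2, 1.9]
ee_rot: [0.803, 0.596, 0.0, 0.0]
wrist_force: [-2.6, 1.4, 11.9]
finger_gap: 35.1
```

```bash
python3 - <<'E'
from h import *
s=sense();print(s["finger_gap"],s["wrist_force"]);go([497,-253,1.7],1.28)
f=grab_frame("wrist");cv2.imwrite("pics/w17.png",f["image"][:,:,::-1])
E
```

```text
35.060496881275505 [-2.57723671  1.35504382 11.90867985]
shift [-0.0002  0.0022  0.0002] rot [ 0.0007  0.0003 -0.0021] deg 0.1
```

View pics/w17.png

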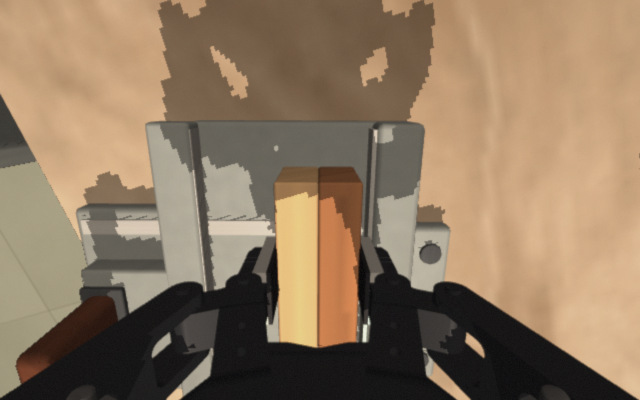

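It has seated on the bed (12 N, expected height). Release and lift, then fetch slim_b.

Call:
{"op": "jog_arm", "data": {
  "plan": [
    [[0,0,-0.001,0,0,0,-0.1],[0,0,-0.001,0,0,0,0.15],[0,0,-0.001,0,0,0,0.15],[0,0,-0.001,0,0,0,0.15]]
  ]
}}

```text
time: 23.12
tcp_pos: [494.7, -252.1, 1.0]
ee_rot: [0.803, 0.596, -0.0, -0.0]
wrist_force: [-0.2, -0.5, 0.1]
finger_gap: 49.0
```

Call:
{"op": "jog_arm", "data": {
  "plan": [
    [[0,0,-0.02,0,0,0,0.15],[0,0,-0.06,0,0,0,0.15],[0,0,-0.1,0,0,0,0.15],[0,0,-0.14,0,0,0,0.15],[0,0,-0.16,0,0,0,0.35]]
  ]
}}

```text
time: 23.53
tcp_pos: [496.7, -253.4, 166.0]
ee_rot: [0.803, 0.596, 0.001, 0.003]
wrist_force: [0.3, -0.2, 0.5]
finger_gap: 57.2
```

```bash
python3 - <<'E'
from h import *
s=sense();print(s["tcp_pos"],s["finger_gap"]);
f=grab_frame("wrist");cv2.imwrite("pics/w18.png",f["image"][:,:,::-1])
go([452,-62,170],np.pi-.063)
E
```

```text
[ 496.74238793 -253.39698852  166.04357222] 57.16711907464875
shift [ 0.1708 -0.0999 -0.0032] rot [ 0.0052  0.0136 -1.8007] deg 103.2
```

View pics/w18.png

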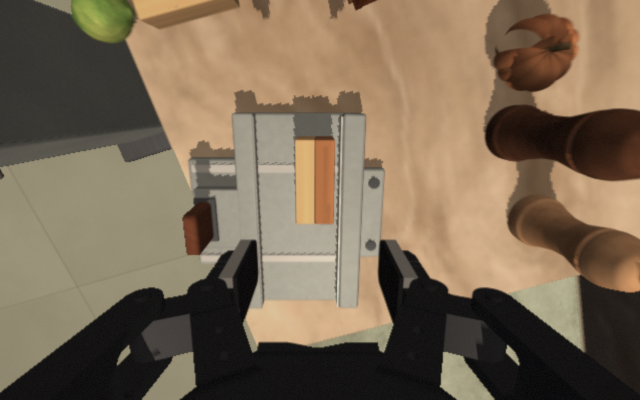

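slim_a lies parallel and close to the fixed jaw at (315,180).

Call:
{"op": "jog_arm", "data": {
  "plan": [
    [[0.171,-0.1,0,0,0,-1.8,0.35],[0.171,-0.1,0,0,0,-1.8,0.35],[0.171,-0.1,0,0,0,-1.8,0.35],[0.171,-0.1,0,0,0,-1.8,0.35],[0.171,-0.1,0,0,0,-1.8,0.35]]
  ]
}}

```text
time: 24.0
tcp_pos: [446.5, -56.7, 160.6]
ee_rot: [0.578, 0.816, 0.0, -0.001]
wrist_force: [0.7, 0.1, -0.4]
finger_gap: 58.1
```

```bash
python3 - <<'E'
from h import *
go([452,-62,170],np.pi-.063)
E
```

```text
shift [-0.0068  0.0035 -0.0094] rot [ 2.0000e-04 -2.4000e-03 -1.1696e+00] deg 67.0
```

Call:
{"op": "jog_arm", "data": {
  "plan": [
    [[0,0,-0.01,0,0,-1.17,0.35],[0,0,-0.01,0,0,-1.17,0.35],[0,0,-0.01,0,0,-1.17,0.35],[0,0,-0.01,0,0,-1.17,0.35],[0,0,-0.01,0,0,-1.17,0.35]]
  ]
}}

```text
time: 24.42
tcp_pos: [448.1, -59.2, 170.7]
ee_rot: [0.299, 0.954, -0.0, -0.0]
wrist_force: [-0.1, 0.2, 0.3]
finger_gap: 57.8
```

Call:
{"op": "jog_arm", "data": {
  "plan": [
    [[0,0,0,0,0,-0.54,0.35],[0,0,0,0,0,-0.54,0.35],[0,0,0,0,0,-0.54,0.35],[0,0,0,0,0,-0.54,0.35],[0,0,0,0,0,-0.54,0.35]]
  ]
}}

```text
time: 24.83
tcp_pos: [448.1, -59.4, 170.6]
ee_rot: [0.034, 0.999, 0.0, -0.0]
wrist_force: [-0.4, 0.3, 0.1]
finger_gap: 57.6
```

Call:
{"op": "jog_arm", "data": {
  "plan": [
    [[0,0,0,0,0,0,0.35],[0,0,0,0,0,0,0.35]]
  ]
}}

```text
time: 25.0
tcp_pos: [448.1, -59.4, 170.8]
ee_rot: [0.038, 0.999, 0.0, -0.0]
wrist_force: [0.3, 1.4, -0.4]
finger_gap: 57.6
```

```bash
python3 - <<'E'
from h import *
s=sense();print(s["tcp_pos"],s["finger_gap"]);
f=grab_frame("wrist");cv2.imwrite("pics/w19.png",f["image"][:,:,::-1]);crop(f,"w19c.png",180,80,380,220,4)
E
```

```text
[448.10640973 -59.40435703 170.75141443] 57.59975263438075
```

View pics/w19.png

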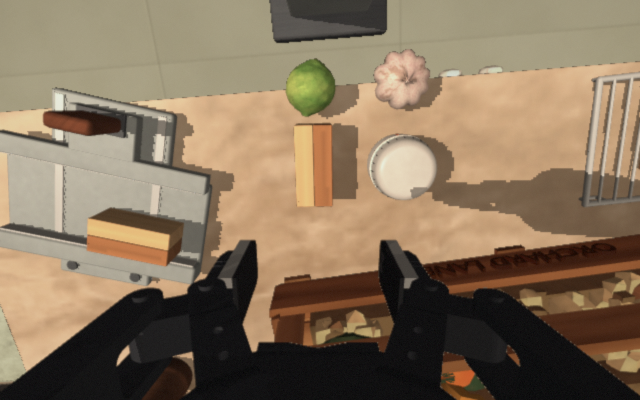

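View pics/w19c.png

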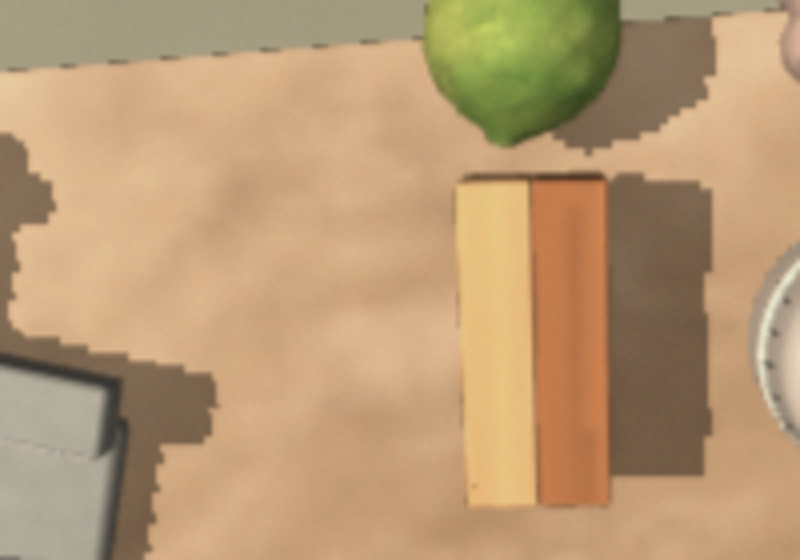

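```bash
python3 - <<'E'
from h import *
s=sense();f=grab_frame("wrist");T=toolT(s);print(s["tcp_pos"])
C=[(457,183),(607,180),(609,505),(468,506)]
P=np.array([unproj(f,180+a/4,80+b/4,36,T) for a,b in C]); l=(P[3]+P[2]-P[0]-P[1])/2; w=(P[1]+P[2]-P[0]-P[3])/2
yaw=np.arctan2(l[1],l[0]); print(P.mean(0).round(1),np.linalg.norm(l),np.linalg.norm(w),yaw)
c=P.mean(0); go([c[0],c[1],34],np.pi+yaw)
E
```

```text
[448.18174392 -59.41022057 170.86511666]
[435.5 -61.7  36. ] 79.43005543148328 35.215695156435686 -0.05826861637107
shift [ 0.0125 -0.0032  0.137 ] rot [ 0.     -0.0005 -0.0165] deg 0.9
```

Call:
{"op": "jog_arm", "data": {
  "plan": [
    [[0.0125,-0.0032,0.03,0,0,-0.0165,0.35],[0.0125,-0.0032,0.07,0,0,-0.0165,0.35],[0.0125,-0.0032,0.11,0,0,-0.0165,0.35],[0.0125,-0.0032,0.137,0,0,-0.0165,0.35],[0.0125,-0.0032,0.137,0,0,-0.0165,0.35]]
  ]
}}

```text
time: 25.52
tcp_pos: [430.9, -60.4, 29.9]
ee_rot: [0.029, 1.0, 0.001, -0.005]
wrist_force: [-1.2, 0.3, 0.5]
finger_gap: 57.3
```

Call:
{"op": "jog_arm", "data": {
  "plan": [
    [[0,0,0,0,0,0,0.35],[0,0,0,0,0,0,0.35],[0,0,0,0,0,0,0.35]]
  ]
}}

```text
time: 25.77
tcp_pos: [437.8, -62.4, 36.1]
ee_rot: [0.029, 1.0, -0.001, 0.002]
wrist_force: [0.7, -0.3, -0.6]
finger_gap: 57.8
```

```bash
python3 - <<'E'
from h import *
s=sense();print(s["tcp_pos"],s["finger_gap"]);go([435.5,-61.7,-10.5],np.pi-.058)
f=grab_frame("wrist");cv2.imwrite("pics/w20.png",f["image"][:,:,::-1])
E
```

```text
[437.77930351 -62.3626781   36.13045434] 57.84718818241217
shift [0.0025 0.0006 0.0466] rot [-0.0011  0.0043  0.0006] deg 0.3
```

View pics/w20.png

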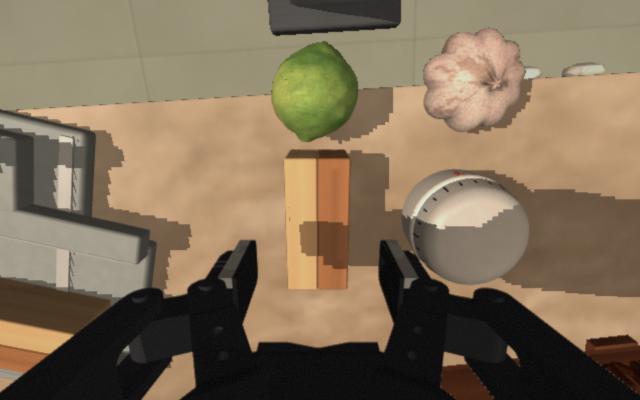

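slim_b is centred (318,218) and the finger clears the timer by about 10 mm. Narrowing a little, then down, grip and lift.

Call:
{"op": "jog_arm", "data": {
  "plan": [
    [[0.002,0,0.015,0,0,0,0.22],[0.002,0,0.033,0,0,0,0.22],[0.002,0,0.046,0,0,0,0.22],[0.002,0,0.046,0,0,0,0.22],[0.002,0,0.046,0,0,0,-1]]
  ]
}}

```text
time: 26.23
tcp_pos: [434.3, -61.8, -11.0]
ee_rot: [0.029, 1.0, -0.0, 0.001]
wrist_force: [-0.7, -0.8, -0.3]
finger_gap: 41.1
```

Call:
{"op": "jog_arm", "data": {
  "plan": [
    [[0,0,0,0,0,0,-1],[0,0,0,0,0,0,-1],[0,0,0,0,0,0,-1],[0,0,0,0,0,0,-1]]
  ]
}}

```text
time: 26.57
tcp_pos: [435.1, -62.0, -10.4]
ee_rot: [0.029, 1.0, -0.0, 0.002]
wrist_force: [-0.3, -0.0, 6.6]
finger_gap: 34.5
```

Call:
{"op": "jog_arm", "data": {
  "plan": [
    [[0,0,-0.01,0,0,0,-1],[0,0,-0.035,0,0,0,-1],[0,0,-0.07,0,0,0,-1],[0,0,-0.1,0,0,0,-1],[0,0,-0.12,0,0,0,-1]]
  ]
}}

```text
time: 26.98
tcp_pos: [434.9, -62.0, 111.4]
ee_rot: [0.029, 1.0, -0.001, 0.002]
wrist_force: [0.2, -0.0, -0.9]
finger_gap: 34.8
```

```bash
python3 - <<'E'
from h import *
s=sense();print(s["tcp_pos"],s["finger_gap"])
# slim_a placed centre (494.8,-252.1); next 86.5 along -yc
yc=np.array([-np.sin(-.291),np.cos(-.291)]);p=np.array([494.8,-252.1])-86.5*yc;print(p)
go([*p,112],1.28)
E
```

```text
[434.9218241  -61.96726797 111.39877283] 34.83708858342126
[ 469.98225681 -334.96331892]
shift [-5.060e-02 -2.705e-01 -1.000e-04] rot [0.0031 0.0041 1.8044] deg 103.4
```

Call:
{"op": "jog_arm", "data": {
  "plan": [
    [[-0.05,-0.27,0,0,0,1.804,-1],[-0.05,-0.27,0,0,0,1.804,-1],[-0.05,-0.27,0,0,0,1.804,-1],[-0.05,-0.27,0,0,0,1.804,-1],[-0.05,-0.27,0,0,0,1.804,-1]]
  ]
}}

```text
time: 27.4
tcp_pos: [459.7, -270.1, 108.8]
ee_rot: [0.337, 0.941, -0.0, 0.0]
wrist_force: [1.0, 0.4, -0.4]
finger_gap: 34.8
```

```bash
python3 - <<'E'
from h import *
print(sense()["finger_gap"]);go([470,-335,112],1.28)
E
```

```text
34.80983571181697
shift [-0.0492 -0.0436 -0.0031] rot [7.0000e-04 7.0000e-04 1.1732e+00] deg 67.2
```

Call:
{"op": "jog_arm", "data": {
  "plan": [
    [[-0.049,-0.0436,-0.002,0,0,1.173,-1],[-0.049,-0.0436,-0.002,0,0,1.173,-1],[-0.049,-0.0436,-0.002,0,0,1.173,-1],[-0.049,-0.0436,-0.002,0,0,1.173,-1],[-0.049,-0.0436,-0.002,0,0,1.173,-1]]
  ]
}}

```text
time: 27.82
tcp_pos: [470.0, -333.7, 110.1]
ee_rot: [0.611, 0.792, 0.0, -0.0]
wrist_force: [0.0, 0.5, -0.6]
finger_gap: 35.0
```

```bash
python3 - <<'E'
from h import *
print(sense()["finger_gap"]);go([470,-335,112],1.28)
E
```

```text
34.96433691536078
shift [-0.0012 -0.0003 -0.0019] rot [-4.000e-04 -4.000e-04  5.468e-01] deg 31.3
```

Call:
{"op": "jog_arm", "data": {
  "plan": [
    [[0,0,0,0,0,0.547,-1],[0,0,0,0,0,0.547,-1],[0,0,0,0,0,0.547,-1],[0,0,0,0,0,0.547,-1],[0,0,0,0,0,0.547,-1]]
  ]
}}

```text
time: 28.23
tcp_pos: [470.2, -332.9, 110.4]
ee_rot: [0.801, 0.598, -0.0, -0.0]
wrist_force: [0.9, -1.1, -1.7]
finger_gap: 34.9
```

Call:
{"op": "jog_arm", "data": {
  "plan": [
    [[0,0,0.03,0,0,0,-1],[0,0,0.06,0,0,0,-1],[0,0,0.075,0,0,0,-1],[0,0,0.075,0,0,0,-1],[0,0,0.075,0,0,0,-1]]
  ]
}}

```text
time: 28.65
tcp_pos: [470.0, -332.7, 34.9]
ee_rot: [0.8, 0.6, -0.0, -0.001]
wrist_force: [0.9, -0.2, -0.4]
finger_gap: 34.8
```

```bash
python3 - <<'E'
from h import *
s=sense();print(s["finger_gap"],s["wrist_force"]);go([470,-335,1.7],1.28)
f=grab_frame("wrist");cv2.imwrite("pics/w21.png",f["image"][:,:,::-1])
E
```

```text
34.80633425747014 [ 0.8663534  -0.23420465 -0.36513191]
shift [-0.0023  0.0007  0.0332] rot [-0.0015 -0.0007  0.0073] deg 0.4
```

View pics/w21.png

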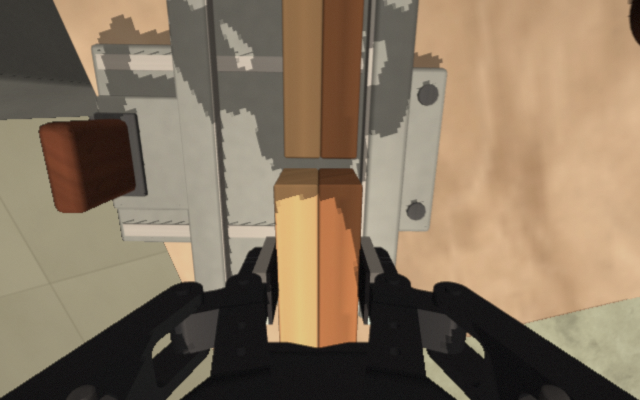

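The held slim lines up with the first (gap at row 160) and stays clear of it. Lowering.

Call:
{"op": "jog_arm", "data": {
  "plan": [
    [[-0.0023,0.0005,0.01,0,0,0.007,-1],[-0.0023,0.0005,0.018,0,0,0.007,-1],[-0.0023,0.0005,0.024,0,0,0.007,-1],[-0.0023,0.0005,0.028,0,0,0.007,-1],[-0.0023,0.0005,0.028,0,0,0.007,-1]]
  ]
}}

```text
time: 29.12
tcp_pos: [469.5, -334.8, 6.2]
ee_rot: [0.802, 0.597, -0.0, -0.001]
wrist_force: [-0.5, 1.5, -1.9]
finger_gap: 34.9
```

```bash
python3 - <<'E'
from h import *
s=sense();print(s["finger_gap"],s["wrist_force"]);go([470,-335,1.7],1.28)
E
```

```text
34.94812229490519 [-0.45960018  1.45501054 -1.93298905]
shift [-0.      0.0005  0.0045] rot [-0.0018 -0.0008  0.0003] deg 0.1
```

Call:
{"op": "jog_arm", "data": {
  "plan": [
    [[0,0,0.003,0,0,0,-1],[0,0,0.0055,0,0,0,-1],[0,0,0.0055,0,0,0,-1]]
  ]
}}

```text
time: 29.37
tcp_pos: [470.5, -335.6, 1.8]
ee_rot: [0.802, 0.597, 0.0, 0.0]
wrist_force: [-0.7, -0.5, -0.5]
finger_gap: 34.3
```

Call:
{"op": "jog_arm", "data": {
  "plan": [
    [[0,0,-0.0005,0,0,0,-0.1],[0,0,-0.0005,0,0,0,0.15],[0,0,-0.0005,0,0,0,0.15],[0,0,-0.0005,0,0,0,0.15]]
  ]
}}

```text
time: 29.7
tcp_pos: [470.3, -335.5, 2.5]
ee_rot: [0.802, 0.597, 0.0, 0.0]
wrist_force: [-0.2, -0.0, -0.2]
finger_gap: 49.2
```

Call:
{"op": "jog_arm", "data": {
  "plan": [
    [[0,0,-0.02,0,0,0,0.15],[0,0,-0.06,0,0,0,0.15],[0,0,-0.1,0,0,0,0.15],[0,0,-0.13,0,0,0,0.15],[0,0,-0.14,0,0,0,0.15]]
  ]
}}

```text
time: 30.12
tcp_pos: [472.6, -337.5, 147.9]
ee_rot: [0.802, 0.597, 0.001, 0.005]
wrist_force: [0.3, -0.4, 0.8]
finger_gap: 49.2
```

```bash
python3 - <<'E'
from h import *
s=sense();print(s["tcp_pos"],s["finger_gap"])
go([375,-263,145],1.28)
E
```

```text
[ 472.6026492  -337.49524177  147.8589463 ] 49.185949412851336
shift [ 0.0434 -0.1149  0.0017] rot [0.0088 0.0043 0.0004] deg 0.6
```

Call:
{"op": "jog_arm", "data": {
  "plan": [
    [[0.043,-0.115,0,0,0,0,0.15],[0.043,-0.115,0,0,0,0,0.15],[0.043,-0.115,0,0,0,0,0.15],[0.043,-0.115,0,0,0,0,0.15],[0.043,-0.115,0,0,0,0,0.15]]
  ]
}}

```text
time: 30.53
tcp_pos: [370.1, -259.2, 141.7]
ee_rot: [0.802, 0.597, -0.0, -0.001]
wrist_force: [0.5, -0.9, -0.5]
finger_gap: 49.0
```

```bash
python3 - <<'E'
from h import *
s=sense();print(s["tcp_pos"]);T=toolT(s)
f=grab_frame("wrist");cv2.imwrite("pics/w22.png",f["image"][:,:,::-1])
print(proj(f,[375,-263,73],T))
E
```

```text
[ 370.09360657 -259.17858424  141.73089204]
[326.04438142 201.3834606 ]
```

View pics/w22.png

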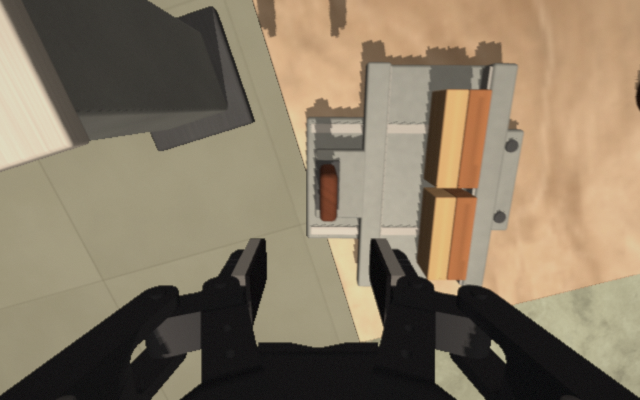

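Both slims are in line near the fixed jaw, and the jaw grip is at (328,192). Now grasp it, lower than last time.

```bash
python3 - <<'E'
from h import *
s=sense();T=toolT(s);f=grab_frame("wrist");print(s["tcp_pos"])
hsv=cv2.cvtColor(f["image"],cv2.COLOR_RGB2HSV);m=cv2.inRange(hsv,(0,90,20),(14,255,170));k=np.zeros_like(m);k[150:235,312:350]=1;m*=k
c=max(cv2.findContours(m,cv2.RETR_EXTERNAL,cv2.CHAIN_APPROX_NONE)[0],key=cv2.contourArea);r=cv2.minAreaRect(c);print(r)
p=unproj(f,*r[0],73,T);print(p)
go([p[0],p[1],60],1.28)
E
```

```text
[ 372.01874643 -260.97943703  142.24693431]
((324.5, 190.5), (55.0, 17.0), 90.0)
[ 378.35664237 -256.27832649   73.        ]
shift [0.007  0.0034 0.0824] rot [0.0016 0.0008 0.0002] deg 0.1
```

```bash
python3 - <<'E'
from h import *
go([375.5,-262,70],1.28)
E
```

```text
shift [0.0007 0.0023 0.0724] rot [0.0016 0.0008 0.0002] deg 0.1
```

Call:
{"op": "jog_arm", "data": {
  "plan": [
    [[0.001,0.002,0.03,0,0,0,0.15],[0.001,0.002,0.06,0,0,0,0.15],[0.001,0.002,0.075,0,0,0,0.15],[0.001,0.002,0.075,0,0,0,0.15],[0.001,0.002,0.075,0,0,0,0.15]]
  ]
}}

```text
time: 31.05
tcp_pos: [375.2, -261.5, 66.6]
ee_rot: [0.802, 0.597, -0.0, -0.001]
wrist_force: [-0.4, -0.3, -0.8]
finger_gap: 48.7
```

Call:
{"op": "jog_arm", "data": {
  "plan": [
    [[0,0,0.02,0,0,0,0.15],[0,0,0.04,0,0,0,0.15],[0,0,0.055,0,0,0,0.15],[0,0,0.055,0,0,0,0.15],[0,0,0.055,0,0,0,0.15]]
  ]
}}

```text
time: 31.47
tcp_pos: [375.6, -261.8, 12.9]
ee_rot: [0.802, 0.597, 0.0, 0.001]
wrist_force: [0.5, -0.4, -0.4]
finger_gap: 49.2
```

```bash
python3 - <<'E'
from h import *
go([375.5,-262,12],1.28); print(sense()["wrist_force"])
f=grab_frame("wrist");cv2.imwrite("pics/w23.png",f["image"][:,:,::-1])
E
```

```text
shift [-0.0002  0.      0.0009] rot [0.0011 0.0006 0.0003] deg 0.1
[ 0.53971119 -0.42453359 -0.36867139]
```

View pics/w23.png

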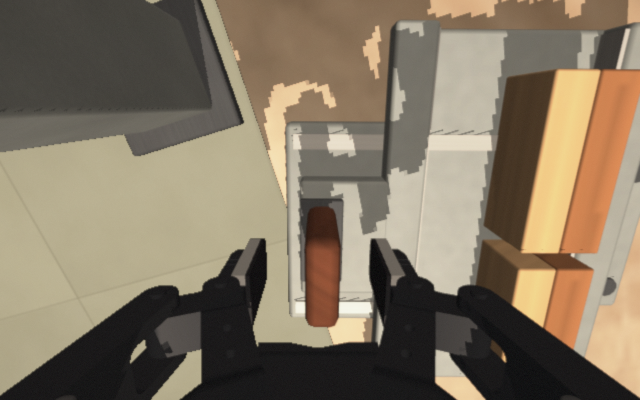

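The grip at (322,265) is between the pads. Close and push forward.

Call:
{"op": "jog_arm", "data": {
  "plan": [
    [[0,0,0,0,0,0,-1],[0,0,0,0,0,0,-1],[0,0,0,0,0,0,-1],[0,0,0,0,0,0,-1],[0,0,0,0,0,0,-1]]
  ]
}}

```text
time: 31.93
tcp_pos: [375.9, -261.8, 13.6]
ee_rot: [0.802, 0.597, 0.001, 0.002]
wrist_force: [2.2, 0.1, 5.2]
finger_gap: 13.1
```

Call:
{"op": "jog_arm", "data": {
  "plan": [
    [[0,0.008,0,0,0,0,-1],[0,0.016,0,0,0,0,-1],[0,0.024,0,0,0,0,-1],[0,0.032,0,0,0,0,-1],[0,0.037,0,0,0,0,-1]]
  ]
}}

```text
time: 32.35
tcp_pos: [409.7, -272.2, 13.5]
ee_rot: [0.802, 0.597, -0.001, 0.0]
wrist_force: [-5.1, -0.7, 9.7]
finger_gap: 13.1
```

```bash
python3 - <<'E'
from h import *
s=sense();print(s["tcp_pos"],s["wrist_force"]); f=grab_frame("wrist");cv2.imwrite("pics/w24.png",f["image"][:,:,::-1])
E
```

```text
[ 409.67097451 -272.17143122   13.54487681] [-5.12736766 -0.74592527  9.70863422]
```

View pics/w24.png

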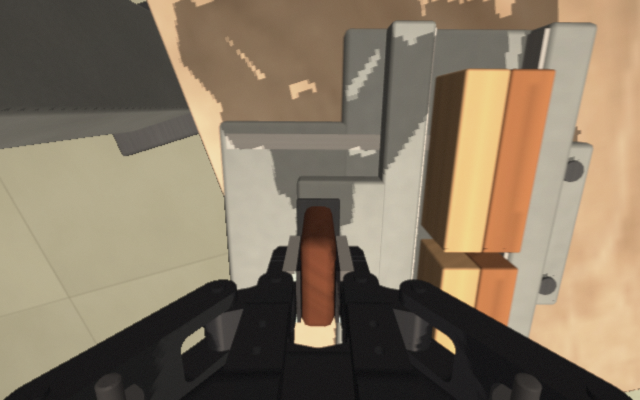

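Call:
{"op": "jog_arm", "data": {
  "plan": [
    [[0,0.003,0,0,0,0,-1],[0,0.005,0,0,0,0,-1],[0,0.007,0,0,0,0,-1],[0,0.007,0,0,0,0,-1]]
  ]
}}

```text
time: 32.73
tcp_pos: [416.3, -274.2, 13.5]
ee_rot: [0.802, 0.597, -0.001, 0.0]
wrist_force: [-3.7, -1.2, 8.7]
finger_gap: 13.2
```

Call:
{"op": "jog_arm", "data": {
  "plan": [
    [[0,0.001,0,0,0,0,-1],[0,0.002,0,0,0,0,-1],[0,0.002,0,0,0,0,-1]]
  ]
}}

```text
time: 32.98
tcp_pos: [417.7, -274.6, 13.6]
ee_rot: [0.802, 0.597, -0.001, 0.0]
wrist_force: [-4.8, -0.9, 9.5]
finger_gap: 12.9
```

```bash
python3 - <<'E'
from h import *
s=sense();print(s["tcp_pos"],s["wrist_force"]); f=grab_frame("wrist");cv2.imwrite("pics/w25.png",f["image"][:,:,::-1])
E
```

```text
[ 417.73425569 -274.61586312   13.55395351] [-4.78747755 -0.94326072  9.46155709]
```

View pics/w25.png

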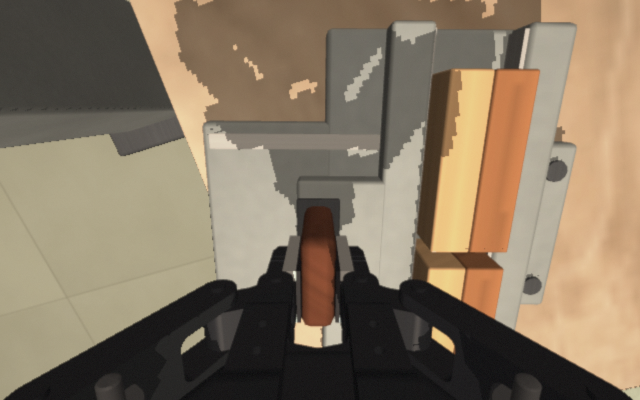

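Jaw is about at the slims. Small steps until the force rises.

Call:
{"op": "jog_arm", "data": {
  "plan": [
    [[0,0.001,0,0,0,0,-1],[0,0.002,0,0,0,0,-1],[0,0.002,0,0,0,0,-1]]
  ]
}}

```text
time: 33.28
tcp_pos: [419.6, -275.2, 13.6]
ee_rot: [0.802, 0.597, -0.001, 0.0]
wrist_force: [-4.7, -0.9, 8.8]
finger_gap: 13.6
```

Call:
{"op": "jog_arm", "data": {
  "plan": [
    [[0,0.001,0,0,0,0,-1],[0,0.002,0,0,0,0,-1],[0,0.002,0,0,0,0,-1]]
  ]
}}

```text
time: 33.53
tcp_pos: [421.5, -275.8, 13.6]
ee_rot: [0.802, 0.597, -0.001, 0.0]
wrist_force: [-4.9, -1.4, 9.3]
finger_gap: 13.2
```

Call:
{"op": "jog_arm", "data": {
  "plan": [
    [[0,0.001,0,0,0,0,-1],[0,0.002,0,0,0,0,-1],[0,0.002,0,0,0,0,-1]]
  ]
}}

```text
time: 33.78
tcp_pos: [422.9, -276.2, 13.6]
ee_rot: [0.802, 0.597, -0.001, -0.0]
wrist_force: [-6.3, -1.0, 9.6]
finger_gap: 13.2
```

Call:
{"op": "jog_arm", "data": {
  "plan": [
    [[0,0.001,0,0,0,0,-1],[0,0.0015,0,0,0,0,-1],[0,0.0015,0,0,0,0,-1]]
  ]
}}

```text
time: 34.03
tcp_pos: [422.7, -276.1, 13.6]
ee_rot: [0.802, 0.598, -0.002, -0.001]
wrist_force: [-10.8, -0.2, 12.1]
finger_gap: 13.3
```

```bash
python3 - <<'E'
from h import *
s=sense();print(s["tcp_pos"],s["wrist_force"]); f=grab_frame("wrist");cv2.imwrite("pics/w26.png",f["image"][:,:,::-1])
E
```

```text
[ 422.74360931 -276.14849863   13.56962408] [-10.8472812   -0.19380806  12.13888678]
```

View pics/w26.png

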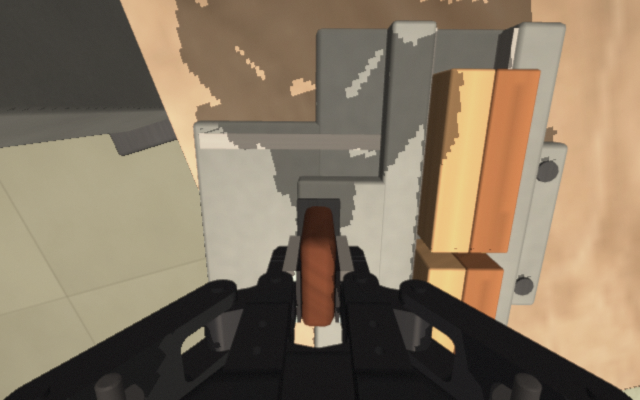

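The force rises and motion has stopped: snug. One more small push, then release.

Call:
{"op": "jog_arm", "data": {
  "plan": [
    [[0,0.001,0,0,0,0,-1],[0,0.0015,0,0,0,0,-1],[0,0.0015,0,0,0,0,-1]]
  ]
}}

```text
time: 34.33
tcp_pos: [422.6, -276.1, 13.6]
ee_rot: [0.802, 0.598, -0.003, -0.003]
wrist_force: [-13.4, -0.7, 15.3]
finger_gap: 13.4
```

Call:
{"op": "jog_arm", "data": {
  "plan": [
    [[0,-0.001,0,0,0,0,-0.3],[0,-0.001,0,0,0,0,0.1],[0,-0.001,0,0,0,0,0.1],[0,-0.001,0,0,0,0,0.1]]
  ]
}}

```text
time: 34.67
tcp_pos: [426.7, -276.5, 12.3]
ee_rot: [0.802, 0.597, 0.0, 0.0]
wrist_force: [-0.1, 0.4, 0.3]
finger_gap: 46.9
```

Call:
{"op": "jog_arm", "data": {
  "plan": [
    [[0,0,-0.02,0,0,0,0.1],[0,0,-0.06,0,0,0,0.1],[0,0,-0.1,0,0,0,0.1],[0,0,-0.14,0,0,0,0.1],[0,0,-0.17,0,0,0,0.4]]
  ]
}}

```text
time: 35.08
tcp_pos: [427.3, -276.9, 185.5]
ee_rot: [0.802, 0.597, 0.0, 0.002]
wrist_force: [1.1, -0.7, 0.6]
finger_gap: 58.1
```

```bash
python3 - <<'E'
from h import *
s=sense();print(s["tcp_pos"]); f=grab_frame("wrist");cv2.imwrite("pics/w27.png",f["image"][:,:,::-1])
go([445,-30,190],1.9)
E
```

```text
[ 427.33994656 -276.85362595  185.50603851]
shift [ 0.2431 -0.057  -0.0012] rot [ 0.0109  0.0096 -0.6191] deg 35.5
```

View pics/w27.png

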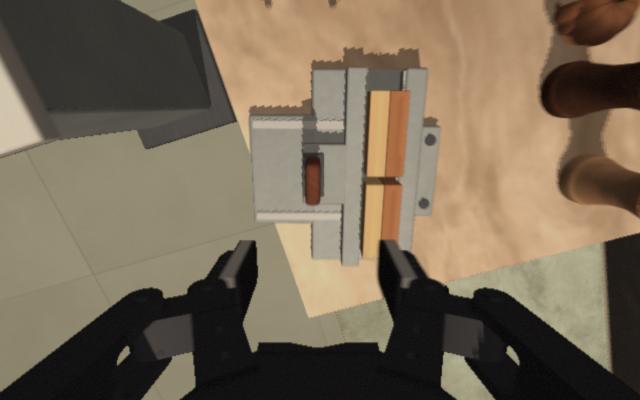

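Snug: no gap shows on either side of the slims. Now the timer.

```bash
python3 - <<'E'
from h import *
go([455,24,150],3.1416)
E
```

```text
shift [ 0.2979 -0.0634  0.0384] rot [ 0.0038  0.0162 -1.8607] deg 106.6
```

Call:
{"op": "jog_arm", "data": {
  "plan": [
    [[0.298,-0.063,0.02,0,0,-1.861,0.6],[0.298,-0.063,0.02,0,0,-1.861,0.6],[0.298,-0.063,0.02,0,0,-1.861,0.6],[0.298,-0.063,0.02,0,0,-1.861,0.6],[0.298,-0.063,0.02,0,0,-1.861,0.6]]
  ]
}}

```text
time: 35.55
tcp_pos: [443.2, -67.3, 168.2]
ee_rot: [0.577, 0.817, 0.0, 0.0]
wrist_force: [0.5, 0.0, 0.0]
finger_gap: 68.4
```

```bash
python3 - <<'E'
from h import *
go([455,24,150],3.1416)
E
```

```text
shift [0.0822 0.0415 0.0182] rot [ 3.0000e-04  2.0000e-04 -1.2308e+00] deg 70.5
```

Call:
{"op": "jog_arm", "data": {
  "plan": [
    [[0.082,0.0415,0.018,0,0,-1.231,0.6],[0.082,0.0415,0.018,0,0,-1.231,0.6],[0.082,0.0415,0.018,0,0,-1.231,0.6],[0.082,0.0415,0.018,0,0,-1.231,0.6],[0.082,0.0415,0.018,0,0,-1.231,0.6]]
  ]
}}

```text
time: 35.97
tcp_pos: [455.4, 23.6, 149.8]
ee_rot: [0.296, 0.955, -0.0, -0.0]
wrist_force: [-0.3, -0.8, -0.0]
finger_gap: 68.3
```

Call:
{"op": "jog_arm", "data": {
  "plan": [
    [[0,0,0,0,0,-0.605,0.6],[0,0,0,0,0,-0.605,0.6],[0,0,0,0,0,-0.605,0.6],[0,0,0,0,0,-0.605,0.6],[0,0,0,0,0,-0.605,0.6]]
  ]
}}

```text
time: 36.38
tcp_pos: [455.7, 22.2, 150.1]
ee_rot: [-0.0, 1.0, 0.0, -0.0]
wrist_force: [0.4, -0.2, 0.7]
finger_gap: 68.3
```

```bash
python3 - <<'E'
from h import *
s=sense();print(s["tcp_pos"]);f=grab_frame("wrist");cv2.imwrite("pics/w28.png",f["image"][:,:,::-1])
go([462,24,70],3.1416)
E
```

```text
[455.66365001  22.1945672  150.09742927]
shift [-0.0064  0.0018  0.0801] rot [ 0.0001 -0.0005  0.0025] deg 0.1
```

View pics/w28.png

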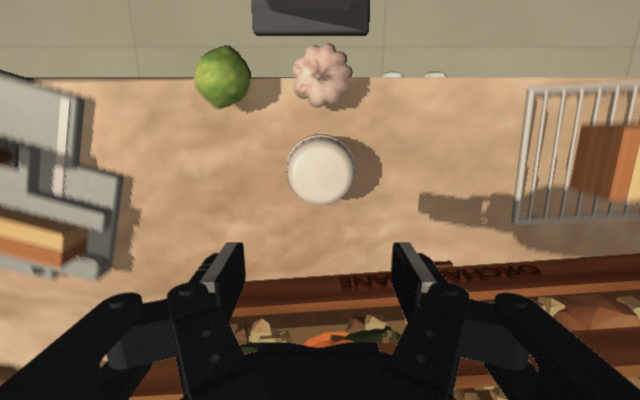

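Call:
{"op": "jog_arm", "data": {
  "plan": [
    [[0.04,0.002,0.03,0,0,0,1],[0.04,0.002,0.06,0,0,0,1],[0.04,0.002,0.09,0,0,0,1],[0.04,0.002,0.11,0,0,0,1],[0.04,0.002,0.11,0,0,0,1]]
  ]
}}

```text
time: 36.85
tcp_pos: [411.8, 24.7, 37.2]
ee_rot: [0.004, 1.0, 0.0, -0.004]
wrist_force: [-0.5, 0.5, -0.4]
finger_gap: 85.7
```

Call:
{"op": "jog_arm", "data": {
  "plan": [
    [[0,0,0,0,0,0,1],[0,0,0,0,0,0,1],[0,0,0,0,0,0,1]]
  ]
}}

```text
time: 37.1
tcp_pos: [417.4, 24.0, 41.9]
ee_rot: [0.003, 1.0, -0.0, 0.002]
wrist_force: [0.3, 0.4, -1.1]
finger_gap: 85.7
```

```bash
python3 - <<'E'
from h import *
s=sense();print(s["tcp_pos"],s["ee_rot"]);f=grab_frame("wrist");cv2.imwrite("pics/w29.png",f["image"][:,:,::-1]); crop(f,"w29c.png",230,160,410,300,4)
np.savez("tim0.npz",img=f["image"],T=toolT(s))
E
```

```text
[417.3798073   24.0204634   41.92451903] [ 3.37145373e-03  9.99992904e-01 -2.15769131e-04  1.66709302e-03]
```

View pics/w29c.png

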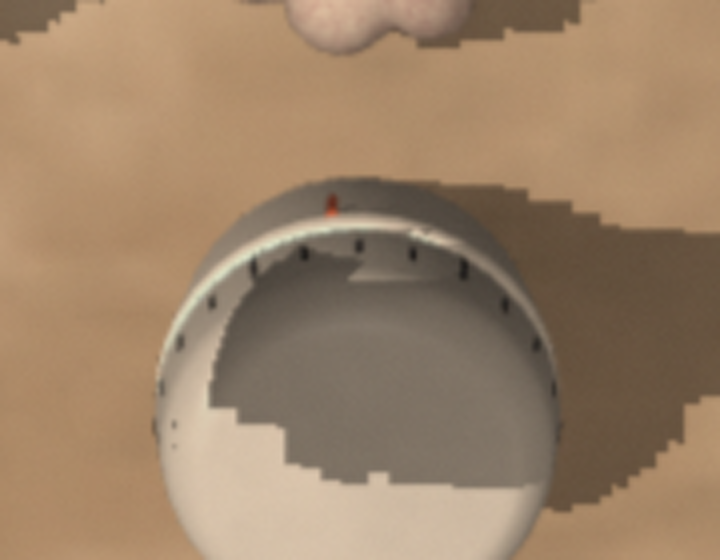

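The orange mark is at crop (333,205). The dial ticks are evenly spaced, with longer ones at (254,267) and (464,268). Computing tick angles about the centre.

```bash
python3 - <<'E'
from h import *
from scipy.optimize import least_squares
d=np.load("tim0.npz");f=grab_frame("wrist");T=d["T"]
pts=[(162,387),(180,342),(212,302),(254,268),(305,254),(359,246),(413,254),(464,269),(506,304),(536,344),(553,387)]
for z in (31,33,36):
    P=np.array([unproj(f,230+a/4,160+b/4,z,T)[:2] for a,b in pts])
    r=least_squares(lambda c:np.hypot(*(P-c[:2]).T)-c[2],[442,24,31]).x
    ang=np.degrees(np.arctan2(P[:,1]-r[1],-(P[:,0]-r[0])))  # from -x toward +y(right)
    print(z,r.round(1),ang.round(1))
for b,z in ((197,26),(210,28)):
    m=unproj(f,230+333/4,160+b/4,z,T)[:2]; print("mark",m.round(1),np.degrees(np.arctan2(m[1]-r[1],-(m[0]-r[0]))).round(1))
im=d["img"];cv2.imwrite("pics/w30.png",cv2.resize(im[195:275,260:380,::-1],None,fx=6.6,fy=6.6,interpolation=cv2.INTER_LANCZOS4))
E
```

```text
31 [446.6  25.5  31.7] [-74.9 -59.9 -44.6 -29.1 -14.5   0.7  15.8  30.5  46.2  61.2  75.6]
33 [445.5  25.5  31.3] [-74.9 -59.9 -44.6 -29.1 -14.5   0.7  15.8  30.5  46.2  61.2  75.6]
36 [443.8  25.5  30.8] [-74.9 -59.9 -44.6 -29.1 -14.5   0.7  15.8  30.5  46.2  61.2  75.6]
mark [408.9  21.9] -5.8
mark [410.3  21.9] -6.0
```

View pics/w30.png

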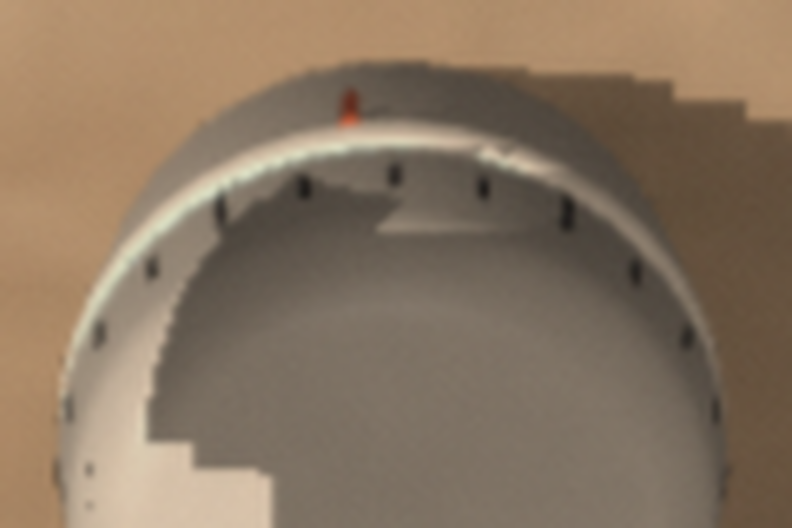

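```bash
python3 - <<'E'
from h import *
g=grab_frame("side")
p=np.array([504-.958*33,-229.5+.287*33])
print("tip px (373,173):",[(z,proj(g,[*p,z]).round(1)) for z in (35,40,45,50,55)])
# timer centre from w28
im=cv2.imread("pics/w28.png");f=grab_frame("wrist")
T=np.eye(4);T[:3,:3]=[[-1,0,0],[0,1,0],[0,0,-1]];T[:3,3]=[455.66,22.19,150.1]
hsv=cv2.cvtColor(im,cv2.COLOR_BGR2HSV)
m=cv2.inRange(hsv,(0,0,175),(180,60,255));k=np.zeros_like(m);k[125:215,275:375]=1;m*=k
c=max(cv2.findContours(m,cv2.RETR_EXTERNAL,cv2.CHAIN_APPROX_NONE)[0],key=cv2.contourArea)
for z in (40,45,49):
    P=np.array([unproj(f,*q[0],z,T)[:2] for q in c],np.float32);print(z,cv2.minEnclosingCircle(P),cv2.fitEllipse(P))
cv2.imwrite("pics/m28.png",m)
print("garlic near",[unproj(f,322,108,z,T).round(0) for z in (0,20,26)],[unproj(f,322,43,z,T).round(0) for z in (26,53)], unproj(f,293,75,26,T),unproj(f,352,75,26,T))
E
```

```text
tip px (373,173): [(35, array([370.9, 175. ])), (40, array([371. , 173.7])), (45, array([371.1, 172.4])), (50, array([371.2, 171.1])), (55, array([371.2, 169.7]))]
40 ((444.11358642578125, 21.822635650634766), 29.404720306396484) ((444.0098571777344, 23.07480239868164), (54.69290542602539, 56.66254425048828), 128.76380920410156)
45 ((443.0783996582031, 21.840503692626953), 28.882375717163086) ((442.9765319824219, 23.070388793945312), (53.72138214111328, 55.656036376953125), 128.76380920410156)
49 ((442.25030517578125, 21.854751586914062), 28.464529037475586) ((442.1498718261719, 23.06686019897461), (52.94416427612305, 54.850826263427734), 128.76385498046875)
garlic near [array([388.,  27.,   0.]), array([388.,  27.,  20.]), array([388.,  27.,  26.])] [array([335.,  26.,  26.]), array([340.,  26.,  53.])] [360.31819385   1.335314    26.        ] [360.31235952  52.41598556  26.        ]
```

Call:
{"op": "jog_arm", "data": {
  "plan": [
    [[0,0,-0.03,0,0,0.4,1],[0.037,-0.026,-0.08,0,0,0.8,1],[0.037,-0.026,-0.08,0,0,1.2,1],[0.037,-0.026,-0.08,0,0,1.6,1],[0.037,-0.026,-0.08,0,0,1.6,1]]
  ]
}}

```text
time: 37.72
tcp_pos: [379.0, -2.2, 122.6]
ee_rot: [0.314, 0.949, 0.0, 0.002]
wrist_force: [0.4, 0.1, 0.2]
finger_gap: 85.5
```

```bash
python3 - <<'E'
from h import *
print(sense()["tcp_pos"]);go([380,-2,120],0.4)
E
```

```text
[378.9879367   -2.22031222 122.56649967]
shift [-0.0007  0.0008  0.0026] rot [5.6000e-03 6.0000e-04 2.1029e+00] deg 120.5
```

Call:
{"op": "jog_arm", "data": {
  "plan": [
    [[0,0,0,0,0,1.5,1],[0,0,0,0,0,1.5,1],[0,0,0,0,0,1.5,1],[0,0,0,0,0,1.5,1],[0,0,0,0,0,1.5,1]]
  ]
}}

```text
time: 38.13
tcp_pos: [378.6, -1.6, 121.1]
ee_rot: [0.59, 0.807, 0.0, 0.0]
wrist_force: [0.3, 0.3, -0.0]
finger_gap: 85.4
```

Call:
{"op": "jog_arm", "data": {
  "plan": [
    [[0,0,0,0,0,1.47,1],[0,0,0,0,0,1.47,1],[0,0,0,0,0,1.47,1],[0,0,0,0,0,1.47,1],[0,0,0,0,0,1.47,1]]
  ]
}}

```text
time: 38.55
tcp_pos: [378.6, -1.6, 121.0]
ee_rot: [0.81, 0.587, 0.0, 0.0]
wrist_force: [0.4, 0.2, 0.9]
finger_gap: 85.2
```

Call:
{"op": "jog_arm", "data": {
  "plan": [
    [[0,0,0,0,0,0.85,1],[0,0,0,0,0,0.85,1],[0,0,0,0,0,0.85,1],[0,0,0,0,0,0.85,1],[0,0,0,0,0,0.85,1]]
  ]
}}

```text
time: 38.97
tcp_pos: [378.6, -1.6, 121.0]
ee_rot: [0.951, 0.309, 0.0, 0.0]
wrist_force: [-1.2, 0.1, -0.5]
finger_gap: 85.2
```

```bash
python3 - <<'E'
from h import *
print(sense()["tcp_pos"]);go([380,-2,120],0.4)
E
```

```text
[378.58408528  -1.61888688 121.04353586]
shift [0.0009 0.0011 0.001 ] rot [ 0.0007 -0.0007  0.2288] deg 13.1
```

Call:
{"op": "jog_arm", "data": {
  "plan": [
    [[0,0,0,0,0,0.22,1],[0,0,0,0,0,0.22,1],[0,0,0,0,0,0.22,1],[0,0,0,0,0,0.22,1]]
  ]
}}

```text
time: 39.3
tcp_pos: [378.6, -1.6, 120.9]
ee_rot: [0.978, 0.207, 0.0, 0.0]
wrist_force: [1.2, -0.3, -0.6]
finger_gap: 85.6
```

```bash
python3 - <<'E'
from h import *
s=sense();T=toolT(s);print(s["tcp_pos"]);f=grab_frame("wrist");crop(f,"w31.png",220,50,420,200,4)
np.savez("tim1.npz",img=f["image"],T=T)
for x in (442,444): print(proj(f,[x,25,49],T))
E
```

```text
[378.57583068  -1.62086572 120.92005331]
[320.52331343 106.23104593]
[321.64130797 103.62814606]
```

View pics/w31.png

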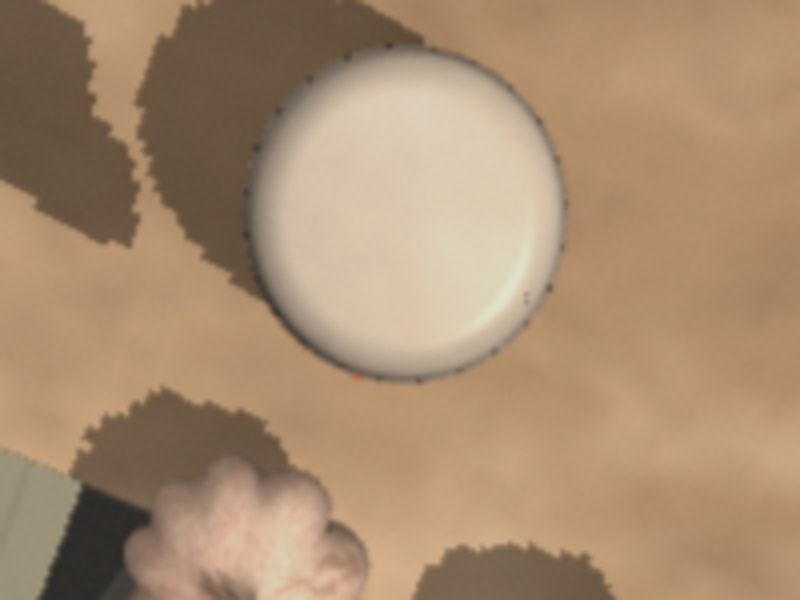

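```bash
python3 - <<'E'
from h import *
d=np.load("tim1.npz");f=grab_frame("wrist");T=d["T"]
print(unproj(f,321.5,103.4,35,T),unproj(f,321.5,103.4,49,T))
go([438,14,40],-1.0)
E
```

```text
[444.30081555  25.05107572  35.        ] [444.10379188  25.15954327  49.        ]
shift [0.0606 0.0098 0.0808] rot [ 0.0000e+00 -6.0000e-04  1.4172e+00] deg 81.2
```

Call:
{"op": "jog_arm", "data": {
  "plan": [
    [[0.06,0.01,0.08,0,0,1.417,1],[0.06,0.01,0.08,0,0,1.417,1],[0.06,0.01,0.08,0,0,1.417,1],[0.06,0.01,0.08,0,0,1.417,1],[0.06,0.01,0.08,0,0,1.417,1]]
  ]
}}

```text
time: 39.82
tcp_pos: [437.3, 13.7, 39.2]
ee_rot: [0.994, -0.107, -0.001, 0.0]
wrist_force: [0.5, -0.8, 0.4]
finger_gap: 85.6
```

```bash
python3 - <<'E'
from h import *
print(sense()["qpos"]);go([438,14,40],-1.0)
E
```

```text
[-1.27877030e-01  2.40021845e-01  2.02998192e+00 -1.18371464e-04
  8.74555540e-01  1.65684040e+00]
shift [ 0.0007 -0.0004 -0.0008] rot [0.0015 0.0027 0.7862] deg 45.0
```

Call:
{"op": "jog_arm", "data": {
  "plan": [
    [[0,0,0,0,0,0.78,1],[0,0,0,0,0,0.78,1],[0,0,0,0,0,0.78,1],[0,0,0,0,0,0.78,1],[0,0,0,0,0,0.78,1]]
  ]
}}

```text
time: 40.23
tcp_pos: [437.5, 13.4, 40.6]
ee_rot: [0.913, -0.407, 0.0, 0.0]
wrist_force: [-0.3, 0.3, 0.7]
finger_gap: 85.6
```

```bash
python3 - <<'E'
from h import *
s=sense();T=toolT(s);print(s["tcp_pos"]);f=grab_frame("wrist");cv2.imwrite("pics/w32f.png",f["image"][:,:,::-1]);q=proj(f,[444,25,45],T);print(q)
x,y=int(q[0]),int(q[1]);crop(f,"w32.png",max(0,x-75),max(0,y-60),x+75,y+50,5)
E
```

```text
[437.54147094  13.42374211  40.62519552]
[295.34026492 239.85614491]
```

View pics/w32.png

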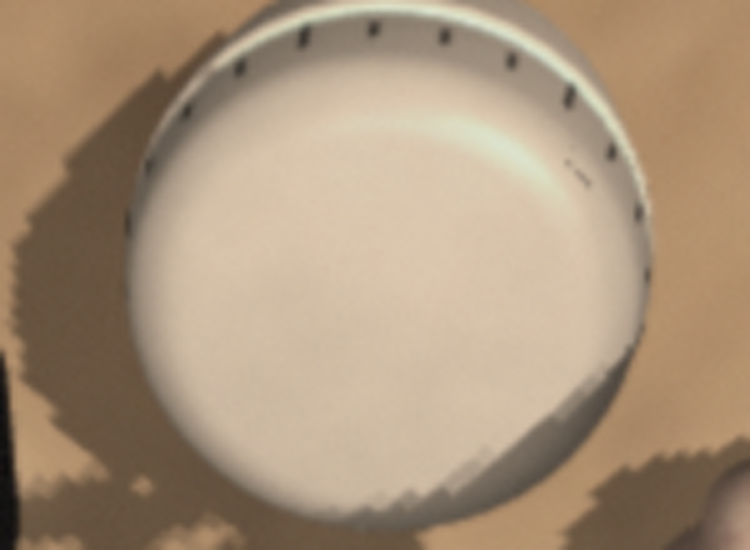

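The specks are just shading, since they moved relative to the ticks. So the ticks are 15° apart, long ones every 60°, with the zero tick about 23° ccw of the mark. The dial therefore reads about 0.40 rad and needs about +2.74 rad. Moving over the timer at a start yaw of -0.3.

```bash
python3 - <<'E'
from h import *
go([444.2,25.1,40],-0.3)
E
```

```text
shift [-0.0043 -0.0127  0.0006] rot [-0.000e+00 -2.000e-04 -5.432e-01] deg 31.1
```

Call:
{"op": "jog_arm", "data": {
  "plan": [
    [[-0.0043,-0.0127,0.0006,0,0,-0.543,1],[-0.0043,-0.0127,0.0006,0,0,-0.543,1],[-0.0043,-0.0127,0.0006,0,0,-0.543,1],[-0.0043,-0.0127,0.0006,0,0,-0.543,1],[-0.0043,-0.0127,0.0006,0,0,-0.543,1]]
  ]
}}

```text
time: 40.7
tcp_pos: [444.1, 25.2, 40.0]
ee_rot: [0.99, -0.141, 0.0, 0.0]
wrist_force: [0.6, 0.5, 0.3]
finger_gap: 85.7
```

Call:
{"op": "jog_arm", "data": {
  "plan": [
    [[0,0,0,0,0,0,1],[0,0,0,0,0,0,1]]
  ]
}}

```text
time: 40.87
tcp_pos: [444.0, 25.2, 40.0]
ee_rot: [0.989, -0.145, 0.0, 0.0]
wrist_force: [-0.3, -0.2, 0.8]
finger_gap: 85.6
```

```bash
python3 - <<'E'
from h import *
print(sense()["tcp_pos"]);go([444.2,25.1,1],-0.3);f=grab_frame("wrist");cv2.imwrite("pics/w33.png",f["image"][:,:,::-1])
E
```

```text
[444.03480837  25.1578735   40.04794044]
shift [0.0002 0.     0.039 ] rot [ 0.0001 -0.0002  0.0092] deg 0.5
```

View pics/w33.png

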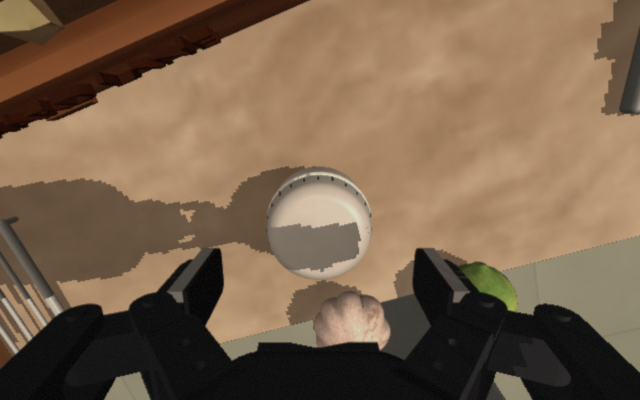

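The timer is centred between the fingers (319,223). Descending slowly.

Call:
{"op": "jog_arm", "data": {
  "plan": [
    [[0,0,0.012,0,0,0,1],[0,0,0.024,0,0,0,1],[0,0,0.033,0,0,0,1],[0,0,0.038,0,0,0,0.8],[0,0,0.038,0,0,0,0.8]]
  ]
}}

```text
time: 41.33
tcp_pos: [443.1, 25.2, 1.1]
ee_rot: [0.989, -0.145, -0.001, 0.0]
wrist_force: [-0.0, 0.7, 0.3]
finger_gap: 76.9
```

```bash
python3 - <<'E'
from h import *
s=sense();print(s["tcp_pos"],s["finger_gap"],s["wrist_force"]);f=grab_frame("wrist");cv2.imwrite("pics/w34.png",f["image"][:,:,::-1])
f=grab_frame("side");crop(f,"s34.png",300,150,400,230,7)
E
```

```text
[443.08603826  25.21572239   1.11502986] 76.88411367296426 [-0.0274868   0.65463188  0.32860908]
```

View pics/s34.png

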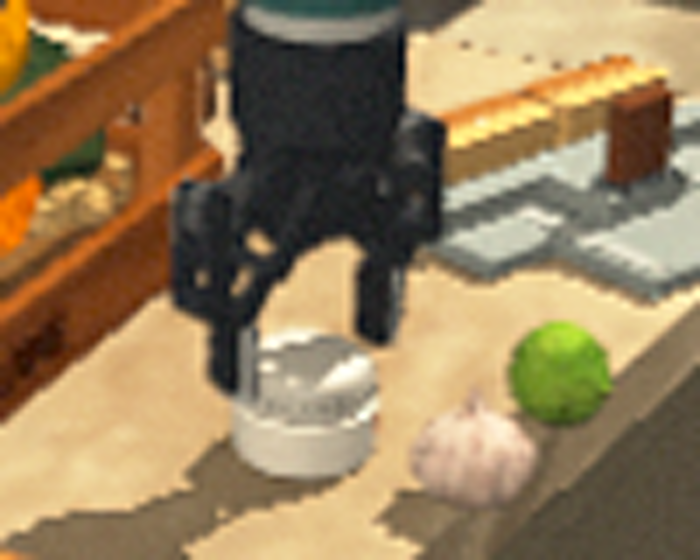

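The finger stands beside the dial, above the seam. Close.

Call:
{"op": "jog_arm", "data": {
  "plan": [
    [[0,0,0,0,0,0,0.55],[0,0,0,0,0,0,0.4],[0,0,0,0,0,0,-1],[0,0,0,0,0,0,-1],[0,0,0,0,0,0,-1]]
  ]
}}

```text
time: 41.85
tcp_pos: [444.5, 24.8, 3.4]
ee_rot: [0.989, -0.145, 0.001, 0.0]
wrist_force: [-2.4, -0.5, 9.7]
finger_gap: 55.6
```

```bash
python3 - <<'E'
from h import *
s=sense();print(s["tcp_pos"],s["finger_gap"],s["wrist_force"],s["wrist_torque"]);f=grab_frame("wrist");cv2.imwrite("pics/w35.png",f["image"][:,:,::-1])
f=grab_frame("side");crop(f,"s35.png",300,150,400,230,7)
E
```

```text
[444.45890777  24.77279627   3.4198648 ] 55.552183193703044 [-2.3731807  -0.45305528  9.6586309 ] [-0.31037253  0.4048758  -0.00171086]
```

View pics/s35.png

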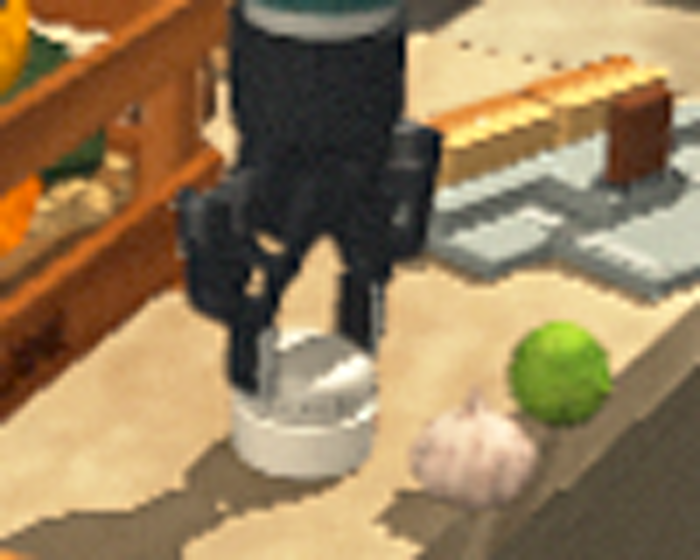

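View pics/w35.png

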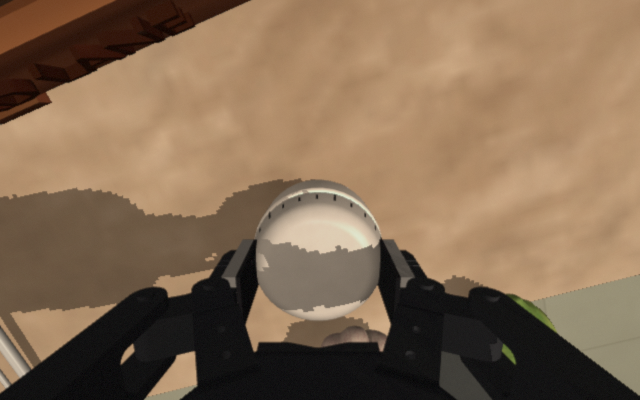

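Gripped (gap 55.6) and already pressing about 10 N. Press a bit more and turn the first part.

Call:
{"op": "jog_arm", "data": {
  "plan": [
    [[0,0,0.001,0,0,0,-1],[0,0,0.001,0,0,-0.1,-1],[0,0,0.001,0,0,-0.2,-1],[0,0,0.001,0,0,-0.3,-1],[0,0,0.001,0,0,-0.4,-1]]
  ]
}}

```text
time: 42.37
tcp_pos: [444.5, 24.9, 3.3]
ee_rot: [0.998, 0.057, 0.001, 0.0]
wrist_force: [-4.4, -0.5, 19.3]
finger_gap: 55.5
```

```bash
python3 - <<'E'
from h import *
s=sense();print(s["tcp_pos"],s["finger_gap"],s["wrist_force"],s["wrist_torque"]);go([444,25,1],0.1);f=grab_frame("wrist");crop(f,"w36.png",230,160,410,300,4)
f=grab_frame("side");crop(f,"s36.png",320,180,370,230,12)
E
```

```text
[444.51979504  24.94315825   3.30598968] 55.49701275311225 [-4.43101655 -0.54118414 19.2537859 ] [-0.17689793  0.65574135 -0.03552849]
shift [-0.0005 -0.0001  0.0023] rot [ 0.0009 -0.002   0.0134] deg 0.8
```

View pics/w36.png

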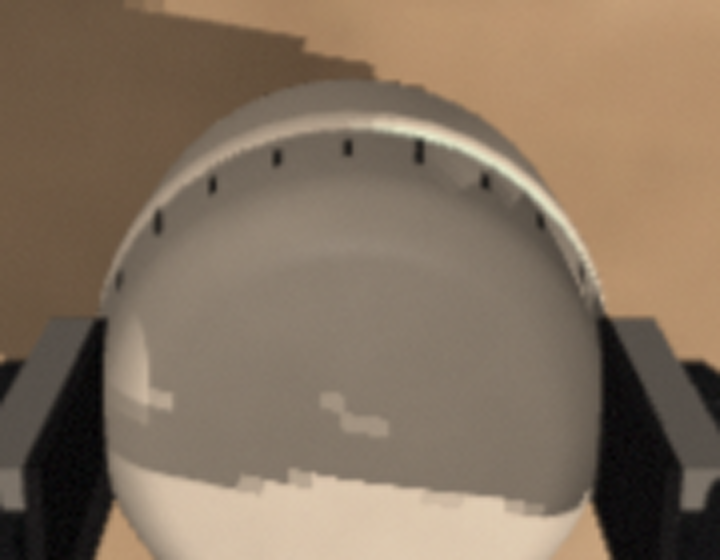

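View pics/s36.png

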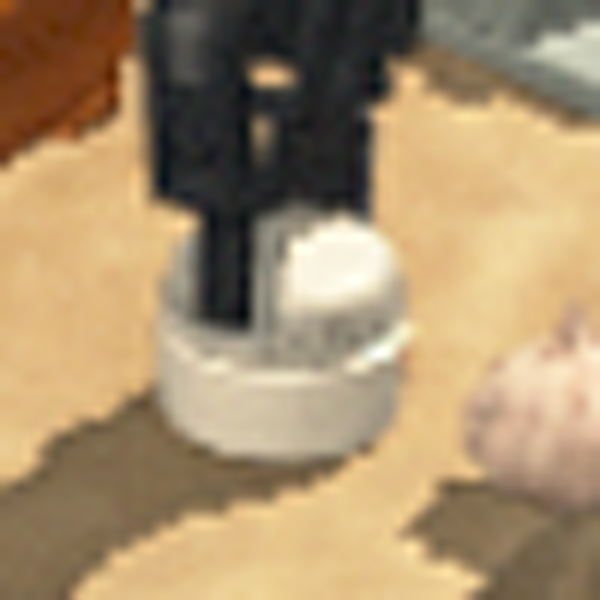

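Torque about z is 0.035 N·m, just the dial's friction, at 19 N press: the dial turns and the base holds. Continue.

Call:
{"op": "jog_arm", "data": {
  "plan": [
    [[0,0,0,0,0,-0.11,-1],[0,0,0,0,0,-0.22,-1],[0,0,0,0,0,-0.33,-1],[0,0,0,0,0,-0.44,-1],[0,0,0,0,0,-0.55,-1]]
  ]
}}

```text
time: 42.88
tcp_pos: [444.5, 25.2, 3.3]
ee_rot: [0.945, 0.326, 0.001, 0.0]
wrist_force: [-4.5, 0.1, 18.6]
finger_gap: 55.1
```

Call:
{"op": "jog_arm", "data": {
  "plan": [
    [[0,0,0,0,0,-0.11,-1],[0,0,0,0,0,-0.22,-1],[0,0,0,0,0,-0.33,-1],[0,0,0,0,0,-0.44,-1],[0,0,0,0,0,-0.55,-1]]
  ]
}}

```text
time: 43.3
tcp_pos: [444.2, 25.3, 3.3]
ee_rot: [0.822, 0.57, 0.001, 0.0]
wrist_force: [-5.5, 0.8, 19.6]
finger_gap: 55.2
```

```bash
python3 - <<'E'
from h import *
s=sense();print(s["tcp_pos"],s["finger_gap"],s["wrist_force"],s["wrist_torque"]);go([444,25,1],2.44)
f=grab_frame("side");crop(f,"s37.png",320,180,370,230,12)
E
```

```text
[444.2134526   25.33666156   3.31044541] 55.24838503370067 [-5.45774635  0.78473472 19.58569687] [ 0.13681759  0.74012103 -0.09100209]
shift [-0.0004 -0.0001  0.0023] rot [ 1.7000e-03  4.0000e-04 -1.2266e+00] deg 70.3
```

View pics/s37.png

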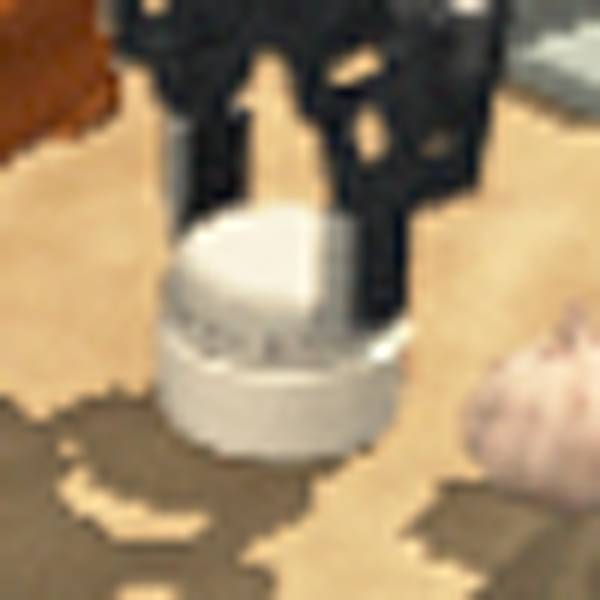

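Call:
{"op": "jog_arm", "data": {
  "plan": [
    [[0,0,0,0,0,-0.11,-1],[0,0,0,0,0,-0.22,-1],[0,0,0,0,0,-0.33,-1],[0,0,0,0,0,-0.44,-1],[0,0,0,0,0,-0.55,-1]]
  ]
}}

```text
time: 43.77
tcp_pos: [443.9, 25.4, 3.3]
ee_rot: [0.636, 0.772, 0.0, 0.0]
wrist_force: [-5.5, 0.4, 20.1]
finger_gap: 55.5
```

Call:
{"op": "jog_arm", "data": {
  "plan": [
    [[0,0,0,0,0,-0.11,-1],[0,0,0,0,0,-0.22,-1],[0,0,0,0,0,-0.33,-1],[0,0,0,0,0,-0.44,-1],[0,0,0,0,0,-0.44,-1]]
  ]
}}

```text
time: 44.18
tcp_pos: [443.8, 25.3, 3.3]
ee_rot: [0.453, 0.892, 0.0, 0.0]
wrist_force: [-5.2, -0.8, 20.7]
finger_gap: 55.1
```

```bash
python3 - <<'E'
from h import *
s=sense();print(s["tcp_pos"],s["finger_gap"],s["wrist_force"],s["wrist_torque"]);go([444,25,1],2.449)
T=toolT(s);f=grab_frame("wrist");crop(f,"w38.png",230,160,410,300,4)
f=grab_frame("wrist");cv2.imwrite("pics/w38f.png",f["image"][:,:,::-1])
E
```

```text
[443.78751842  25.28668521   3.3000057 ] 55.13020067339612 [-5.19890798 -0.8244089  20.66952861] [0.16992846 0.76157161 0.03510291]
shift [-0.0004  0.      0.0023] rot [ 0.0006  0.0006 -0.247 ] deg 14.2
```

View pics/w38.png

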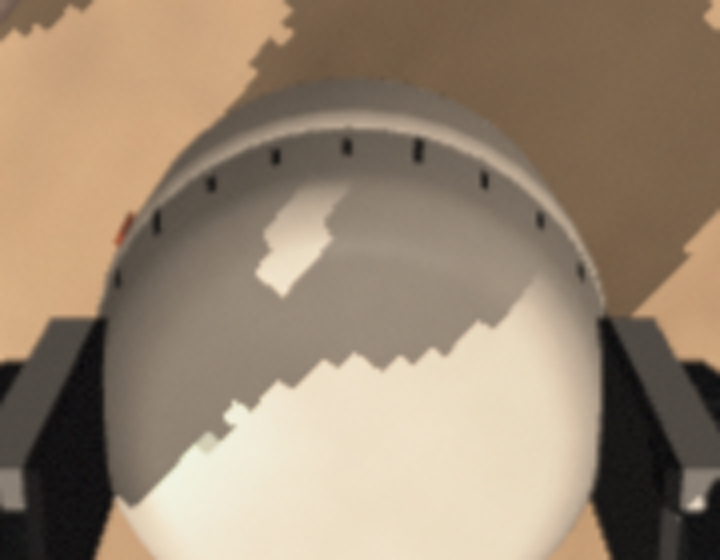

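The ticks haven't moved relative to the gripper, so no slip. The orange mark shows at (124,230), next to a long tick at (156,222). Measuring the remainder.

```bash
python3 - <<'E'
from h import *
from scipy.optimize import least_squares
s=sense();T=toolT(s);f=grab_frame("wrist")
pts=[(118,278),(156,222),(212,184),(276,157),(347,147),(418,151),(485,180),(540,219),(581,272)]
for z in (31,34,36):
    P=np.array([unproj(f,230+a/4,160+b/4,z,T)[:2] for a,b in pts])
    r=least_squares(lambda c:np.hypot(*(P-c[:2]).T)-31,[444,25]).x
    ang=np.degrees(np.arctan2(P[:,1]-r[1],P[:,0]-r[0]))%360
    print(z,r.round(1),ang.round(1))
for zz in (25,27,28):
  m=unproj(f,230+126/4,160+225/4,zz,T)[:2]
  print(m, np.hypot(*(m-r)),np.degrees(np.arctan2(*(m-r)[::-1]))%360)
E
```

```text
31 [444.5  24. ] [188.9 173.2 158.  142.6 126.8 111.4  95.3  80.1  64.5]
34 [444.1  24.6] [187.7 172.2 157.3 142.2 126.8 111.8  96.1  81.1  65.8]
36 [443.8  25. ] [186.8 171.5 156.8 141.9 126.8 112.   96.6  81.8  66.6]
[410.88819592  23.01606855] 32.95665697233015 183.47156192065833
[410.77317235  23.80141573] 33.033382951147026 182.09967986634547
[410.71566057  24.19408932] 33.07882199924827 181.4163212193027
```

Long tick at 171.7°, mark at about 184–186°: 14.2° remain, agreeing with the planned 0.247 rad.

Call:
{"op": "jog_arm", "data": {
  "plan": [
    [[0,0,0,0,0,-0.1,-1],[0,0,0,0,0,-0.19,-1],[0,0,0,0,0,-0.247,-1],[0,0,0,0,0,-0.247,-1],[0,0,0,0,0,-0.247,-1]]
  ]
}}

```text
time: 44.75
tcp_pos: [443.7, 25.2, 3.3]
ee_rot: [0.341, 0.94, 0.0, 0.0]
wrist_force: [-5.6, 0.3, 21.0]
finger_gap: 55.5
```

```bash
python3 - <<'E'
from h import *
s=sense();print(s["tcp_pos"],s["finger_gap"],s["wrist_force"]);go([444,25,1],2.449)
f=grab_frame("wrist");crop(f,"w39.png",230,160,410,300,4)
E
```

```text
[443.67262701  25.22605081   3.29228054] 55.50902842266076 [-5.64966323  0.26978408 20.96865936]
shift [-0.0004  0.      0.0023] rot [ 0.0002  0.0005 -0.0034] deg 0.2
```

View pics/w39.png

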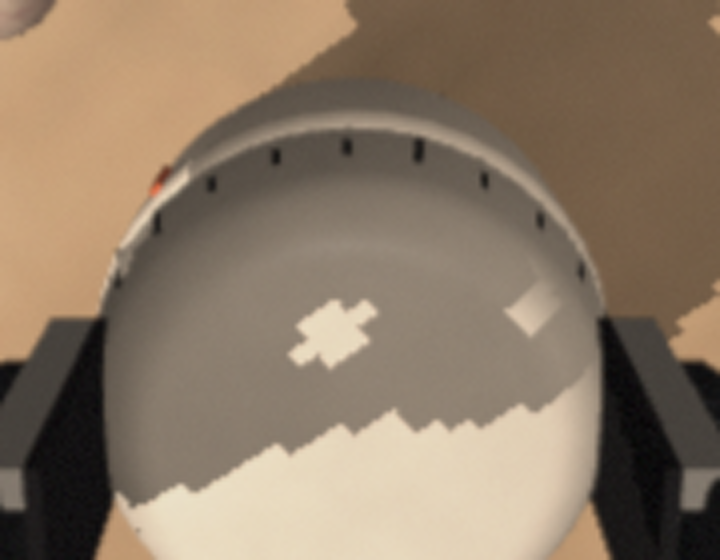

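Call:
{"op": "jog_arm", "data": {
  "plan": [
    [[0,0,-0.001,0,0,0,-1],[0,0,-0.001,0,0,0,0.5],[0,0,-0.001,0,0,0,0.8],[0,0,-0.001,0,0,0,0.8],[0,0,-0.001,0,0,0,0.8]]
  ]
}}

```text
time: 45.22
tcp_pos: [444.0, 25.2, 1.9]
ee_rot: [0.341, 0.94, -0.0, 0.0]
wrist_force: [-0.4, 0.2, -0.5]
finger_gap: 76.7
```

Call:
{"op": "jog_arm", "data": {
  "plan": [
    [[0,0,-0.015,0,0,0,0.8],[0,0,-0.04,0,0,0,0.8],[0,0,-0.08,0,0,0,1],[0,0,-0.09,0,0,0,1],[0,0,-0.09,0,0,0,1]]
  ]
}}

```text
time: 45.63
tcp_pos: [446.8, 24.9, 94.8]
ee_rot: [0.341, 0.94, 0.001, 0.004]
wrist_force: [0.8, 0.5, 0.4]
finger_gap: 85.4
```

```bash
python3 - <<'E'
from h import *
s=sense();print(s["tcp_pos"],s["finger_gap"],s["wrist_force"]);go([417.4,24,60],3.1416)
E
```

```text
[446.78707689  24.9323403   94.81325044] 85.36393771823094 [0.75221186 0.54146981 0.42274999]
shift [ 0.0222 -0.0197  0.0346] rot [ 0.0018  0.0072 -0.6962] deg 39.9
```

Call:
{"op": "jog_arm", "data": {
  "plan": [
    [[0.022,-0.02,0,0,0,-0.696,1],[0.022,-0.02,0.02,0,0,-0.696,1],[0.022,-0.02,0.04,0,0,-0.696,1],[0.022,-0.02,0.05,0,0,-0.696,1],[0.022,-0.02,0.05,0,0,-0.696,1]]
  ]
}}

```text
time: 46.05
tcp_pos: [410.6, 24.2, 38.7]
ee_rot: [0.033, 0.999, 0.0, -0.004]
wrist_force: [-0.4, 0.6, -0.2]
finger_gap: 85.1
```

Call:
{"op": "jog_arm", "data": {
  "plan": [
    [[0,0,0,0,0,-0.07,1],[0,0,0,0,0,-0.07,1],[0,0,0,0,0,-0.07,1]]
  ]
}}

```text
time: 46.3
tcp_pos: [413.2, 24.0, 40.9]
ee_rot: [0.002, 1.0, 0.0, -0.001]
wrist_force: [0.3, -0.0, -0.4]
finger_gap: 85.5
```

```bash
python3 - <<'E'
from h import *
s=sense();print(s["tcp_pos"],s["ee_rot"]);f=grab_frame("wrist");crop(f,"w40.png",230,160,410,300,4)
np.savez("tim2.npz",img=f["image"],T=toolT(s))
E
```

```text
[413.22673714  24.02888154  40.87137572] [ 1.64193182e-03  9.99997848e-01  9.53225484e-05 -1.26413562e-03]
```

View pics/w40.png

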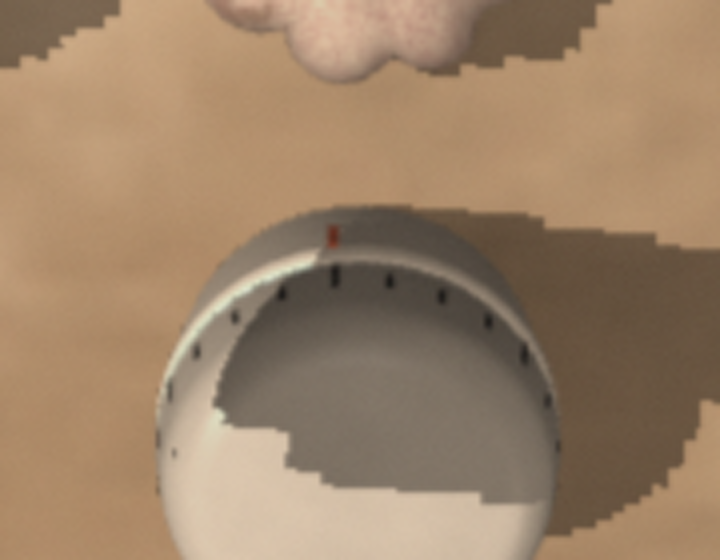

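```bash
python3 - <<'E'
from h import *
from scipy.optimize import least_squares
d=np.load("tim2.npz");f=grab_frame("wrist");T=d["T"]
pts=[(170,390),(196,352),(235,317),(282,293),(335,277),(390,281),(442,297),(488,322),(524,356),(548,401)]
P=np.array([unproj(f,230+a/4,160+b/4,36,T)[:2] for a,b in pts])
r=least_squares(lambda c:np.hypot(*(P-c[:2]).T)-c[2],[442,24,31]).x
print(r.round(1),(np.degrees(np.arctan2(P[:,1]-r[1],-(P[:,0]-r[0])))).round(1))
m=unproj(f,230+333/4,160+236/4,25,T)[:2];print(m,np.degrees(np.arctan2(m[1]-r[1],-(m[0]-r[0]))))
go([350,-150,230],3.1416)
E
```

```text
[444.8  25.5  31. ] [-65.1 -51.2 -35.9 -21.   -5.9   9.   24.1  39.   53.4  69. ]
[410.98046609  21.86241321] -6.1574520069962295
shift [ 0.0635 -0.1741 -0.1885] rot [ 0.0001 -0.0012 -0.0028] deg 0.2
```

The dial's long tick (-5.9°) matches the mark (-6.1°, before the turn -5.9°). Retreat and make a final check.

Call:
{"op": "jog_arm", "data": {
  "plan": [
    [[0,0,-0.04,0,0,0,1],[0,0,-0.08,0,0,0,1],[0.03,-0.03,-0.12,0,0,0,1],[0.06,-0.06,-0.16,0,0,0,1],[0.08,-0.1,-0.19,0,0,0,1]]
  ]
}}

```text
time: 46.82
tcp_pos: [352.1, -46.1, 206.4]
ee_rot: [-0.0, 1.0, -0.0, 0.0]
wrist_force: [-0.1, -1.2, -0.2]
finger_gap: 85.1
```

Call:
{"op": "jog_arm", "data": {
  "plan": [
    [[0.02,-0.04,-0.03,0,0,0,1],[0.04,-0.08,-0.06,0,0,0,1],[0.05,-0.11,-0.08,0,0,0,1],[0.05,-0.11,-0.08,0,0,0,1],[0.05,-0.11,-0.08,0,0,0,1]]
  ]
}}

```text
time: 47.23
tcp_pos: [303.4, -160.3, 287.3]
ee_rot: [0.004, 1.0, -0.003, 0.002]
wrist_force: [0.3, -1.1, 0.2]
finger_gap: 85.7
```

```bash
python3 - <<'E'
from h import *
print(sense()["tcp_pos"]);f=grab_frame("top");crop(f,"t40.png",160,180,500,275,2)
f=grab_frame("side");crop(f,"s40.png",170,140,430,310,3)
f=grab_frame("wrist");cv2.imwrite("pics/w41.png",f["image"][:,:,::-1])
E
```

```text
[ 303.39992812 -160.2894179   287.29426632]
```

View pics/t40.png

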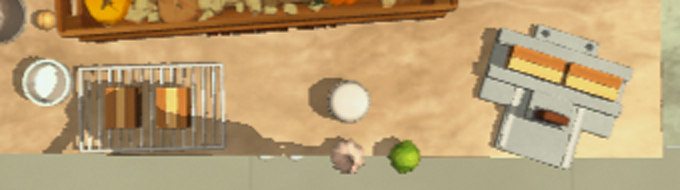

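View pics/s40.png

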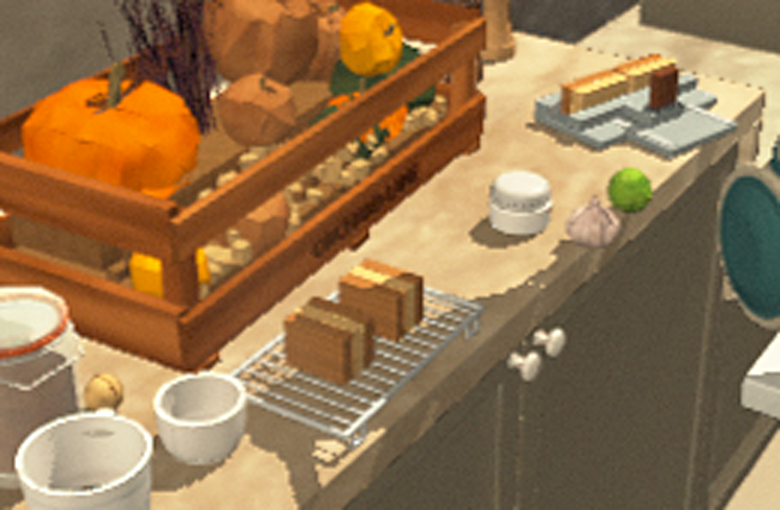

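View pics/w41.png

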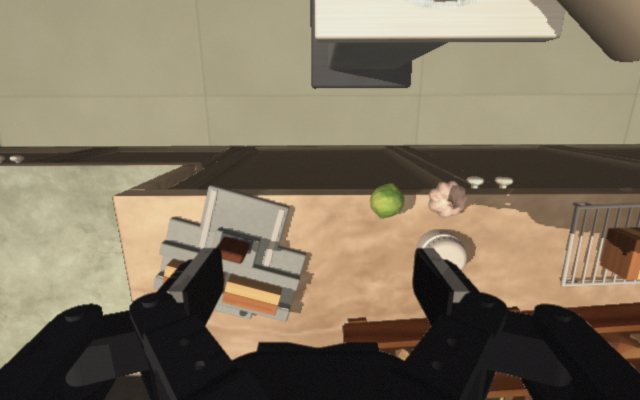

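Everything is in place: the thick blanks are on the rack, the slims are clamped, and the timer stands where it was.

Call:
{"op": "jog_arm", "data": {
  "plan": [
    [[0,0,0,0,0,0,1],[0,0,0,0,0,0,1],[0,0,0,0,0,0,1]]
  ]
}}

```text
time: 47.63
tcp_pos: [303.1, -155.2, 283.9]
ee_rot: [-0.0, 1.0, 0.001, -0.001]
wrist_force: [-0.3, 0.8, -0.5]
finger_gap: 85.5
```

```bash
python3 -c "
from station import *
print(sign_off())"
```

```text
the job is handed in; nothing more can be done
None
```

The job is done and handed in at about 48 s. I opened the clamp jaw by about 38 mm and laid both thick blanks side by side on the rack. I then set both slim blanks end to end between the jaws and pushed the jaw up until it stopped, at about 13 N. Last, I turned the timer's dial by 2.74 rad while pressing down with about 20 N.

**Last checks:**
- **Dial:** its long tick sits at -5.9° and the orange mark at -6.1°, against -5.9° before the turn. So the dial reads 30 minutes within about 0.3°, and the timer still faces the front. I took the starting reading as about 0.40 rad, from the long tick nearest the mark. The ticks carry no numbers, so that rests on the stated 0 to 0.4 rad starting range.
- **Blanks and bystanders:** in the final pictures the thick blanks lie flat on the rack and the slims sit snug in the clamp. Nothing else appears to have moved.

**What disagreed:** the real fingertips sit about 28 mm behind the stated TCP. Because of this the first grasp closed just above a blank, without moving it. I corrected for the offset after that. The jaw had been opened before the correction, so that pull held only the top of its grip, but it still worked.

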